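# Put the doming set back in its caddy

### The arm

A 6-joint arm with a two-finger parallel gripper is mounted at the origin on the work surface. World frame = base frame: x ahead of the robot, y to its left, z up, the work surface at z = 0. Lengths are in mm, angles in degrees, forces in N, time in s.
With the tool pointing down it reaches from about 300 to 850 mm from the base axis. Payload 4.2 kg.
Tool frame: the origin (TCP) lies between the finger pads; the fingertips stand 22 mm ahead of it and the grasp point (between the pads) lies 3 mm ahead of it; z points along the fingers, y is the direction in which the jaws open and shut (so a half turn about z gives the same grasp; the last joint's range is limited). The gripper opens to 91 mm and grips with 3 to 60 N. Pads are 32 mm wide; open, the fingers measure 118 mm over their backs; the gripper's body (76 mm by 178 mm) begins 60 mm behind the grasp point.
Start: joints at [63.484, 18.312, 89.639, -0, 72.044, -1.146], TCP at [246.374, 519.558, 235.976] pointing down, gripper open.
Joint ranges: [-177.97, 177.97], [-48.28, 115.42], [12.27, 149.76], [-77.06, 257.06], [2.81, 150.46], [-146.56, 146.56]. Speed limits (degrees/s): [147.25, 147.25, 180, 180, 180, 180].

### API

Orientations are given as [roll, pitch, yaw] about the fixed x, y, z axes, in that order (R = Rz(yaw) Ry(pitch) Rx(roll)).
In Python, from workcell import telemetry, cams, env gives the robot as it stands.
- The arm moves only by the shell command python3 -m inch 'ROWS' [FORCE]. ROWS is JSON, a list of rows, each an object of numbers: "x", "y", "z": the shift along the tool's x, y, z in cm; "yaw": the turn about the tool's z in units of 5 degrees (1.0 is 5 degrees); "gripper": the gripper's target within -1 to 1 (fully open at 1, half-way at 0, shut at -1). A call has 1 to 12 rows; each row shifts and turns the commanded pose from where the row before left it, along the tool's axes as they then stand; what a row does not reach is not made up. A row lasts 1/12 s, in which the tool goes at most 41.7 mm and 7.16 degrees, less where a joint would pass 70% of its speed; a pose out of reach is approached as far as the arm can. A call is refused whole if a number of a shift passes 4.17 or a number of a turn 1, either way. A call with a gripper value outside its range is refused whole. The fingers move at their own pace and stop on an object; FORCE is the grip in N (left out, the last holds). Time passes only in rows, so rows that do not move let the fingers close. It gives the time, the measured TCP pose, the force and the opening at its end, in the units of the state.
- telemetry.state(): the state, without advancing time (a new reading comes with each control period).
- cams.grab_frame(name): name is "side" or "top" or "wrist"; returns a dict with "pixels" (420x560x3 uint8, red, green, blue), "mtx" (3x3 intrinsics, pixels), "rvec" (rotation vector, rad) and "tvec" (3), from world to camera coordinates, as OpenCV has them. Camera axes: x right, y down, z forward; pixel columns grow to the right and rows downward; lengths in mm; the calibration is good to about 2 mm. A picture is of the moment at which its call begins. There is no depth.
- env.job_done(): hands the job in, once; it reports no verdict.
The state is a dict: "time_s": time; "qpos": joint angles; "qvel": joint speeds; "effort": joint torques, N m; "ee_pos": TCP position; "ee_rot": TCP orientation; "force": force on the tool from outside, world axes, zero at the start; "torque": the same for the moment, N m; "gripper_width": finger opening in mm.
Only numpy, scipy, OpenCV 4.12 (cv2) and the standard library are available. Lean on these libraries where they do the work, as an engineer would, in place of code of your own. Each camera call takes 0.05 s, during which the arm holds its last target. There are 200 camera calls.

### The job

Put the doming set away in the wooden caddy, each piece in the holder cut for it: the block with the round hollows flat in the square pocket, the grooved swage block flat in the oblong pocket, and the two ball-headed punches standing upright, ball up, the large one in the wide hole and the small one in the narrow hole. The punch with the flat face and the plain bench block belong to another set: leave them standing where they are.

Things in the scene. Friction and masses are not known exactly. Their poses are not given: they have to be found in the camera images.
- doming_block: Steel doming block, a 40 mm cube of about 0.46 kg with round hollows sunk in its top and one in each side (the sides are flat around them). Stands on the bench, hollows on top facing up. Origin: centre of its underside; x and y along its sides, z up.
- swage_block: Steel swage block, an oblong bar 56 mm long (x) x 28 mm wide (y) x 30 mm tall, about 0.32 kg, with three half-round grooves of different width cut across its top. Stands grooves up. Origin: centre of its underside.
- large_punch: Large steel doming punch standing upright on its flat foot, ball up, about 0.33 kg: round shank 24 mm in diameter and 36 mm tall, a short neck, and a polished ball 36 mm in diameter whose centre is 57 mm above the foot; 75 mm tall in all. Origin: centre of the foot; z along the shank to the ball.
- small_punch: Small steel doming punch standing upright on its flat foot, ball up, about 0.10 kg: round shank 14 mm in diameter and 40 mm tall, a short neck, and a polished ball 22 mm in diameter whose centre is 54 mm above the foot; 65 mm tall in all. Origin: centre of the foot; z along the shank to the ball.
- flat_punch: Look-alike, not of the set: planishing punch standing upright, shank 24 mm in diameter like the large doming punch's, but with a flat round face 35 mm in diameter on top instead of a ball; 68 mm tall, 0.28 kg. Origin: centre of the foot.
- bench_block: Look-alike, not of the set: plain flat steel bench block, 50 x 50 x 20 mm, without hollows or grooves, 0.39 kg. Origin: centre of its underside.
- square_holder: Holder of the doming block: pale wood block 78 x 78 x 38 mm tall, fixed in the 2 x 2 dark wood caddy (178 x 178 mm, rim 34 mm above the bench); next holder 81 mm away, order varies; top has a square pocket 54 x 54 mm and 10 mm deep, floor 28 mm above its underside. Origin: centre of its underside, 7 mm above the bench; x, y along its sides, z up.
- slot_holder: Holder of the swage block: pale wood block 78 x 78 x 38 mm tall, fixed in the 2 x 2 dark wood caddy (178 x 178 mm, rim 34 mm above the bench); next holder 81 mm away, order varies; top has an oblong pocket 68 mm (along x) x 42 mm (along y) and 10 mm deep, floor 28 mm above its underside. Origin: centre of its underside, 7 mm above the bench; x, y along its sides, z up.
- large_holder: Holder of the large punch: pale wood block 78 x 78 x 38 mm tall, fixed in the 2 x 2 dark wood caddy (178 x 178 mm, rim 34 mm above the bench); next holder 81 mm away, order varies; top has a wide round hole 38 mm in diameter and 28 mm deep, floor 10 mm above its underside. Origin: centre of its underside, 7 mm above the bench; x, y along its sides, z up.
- small_holder: Holder of the small punch: pale wood block 78 x 78 x 38 mm tall, fixed in the 2 x 2 dark wood caddy (178 x 178 mm, rim 34 mm above the bench); next holder 81 mm away, order varies; top has a narrow round hole 24 mm in diameter and 28 mm deep, floor 10 mm above its underside. Origin: centre of its underside, 7 mm above the bench; x, y along its sides, z up.
Mind the look-alikes: they are no part of the job. Leave any green or orange look-alike of the small_punch alone.

How it is judged:
By the outcome, as a careful person would: the job done as asked, in the order asked, and still so for the second after the job is handed in, with the robot touching nothing.
It also fails if it takes over 112 s, if anything falls off the work surface, if the arm or the gripper's body presses on something with over 40 N, if the wrist force passes 120 N, or if a joint passes its speed limit or range.

## Working session

There is one attempt and no reset: what is moved stays moved. The work goes in short steps, Python scripts to look and compute and a shell command to move; the robot and the scene stay as the last step left them, time stands still between calls to the robot, and variables do not carry over. Pictures are saved under pics/ and viewed, about 12 in all and at most 16, crops included, and the job is handed in when it is done.

```bash
mkdir -p pics; ls; python3 - <<'E'
from workcell import telemetry, cams
import cv2
print(telemetry.state())
for n in ("top","side"):
    f=cams.grab_frame(n); cv2.imwrite(f"pics/{n}0.png",f["pixels"][:,:,::-1]); print(n,f["mtx"],f["rvec"],f["tvec"])
E
```

```text
pics
{'time_s': 0.0, 'qpos': array([ 6.34841885e+01,  1.83505212e+01,  8.97090250e+01, -7.34096413e-04,
        7.20434318e+01, -1.14556485e+00]), 'qvel': array([ 0.12301976, -0.02934999,  0.0234671 , -0.01077035,  0.01700356,
        0.07175908]), 'effort': array([-1.50074419e-05, -4.12477076e+01, -2.31968808e+01,  7.27559673e-02,
        4.58570290e-02, -1.32839345e-04]), 'ee_pos': array([246.14947019, 519.10896163, 235.11373366]), 'ee_rot': array([-1.79897029e+02, -1.36099969e-03,  1.54629979e+02]), 'force': array([ 0.39592747, -0.07249407, -0.79050759]), 'torque': array([ 0.03805699, -0.00690702,  0.01073203]), 'gripper_width': 90.96527995300853}
top [[397.45143337   0.         282.69141547]
 [  0.         397.45143337 207.71049233]
 [  0.           0.           1.        ]] [ 2.12264817 -2.13584459  0.17420753] [ 13.65774275 581.60526174 646.54431514]
side [[444.9516068    0.         281.29864034]
 [  0.         444.9516068  209.39641207]
 [  0.           0.           1.        ]] [ 2.08839499 -0.77622486  0.42473438] [-432.85929871  265.07760812  619.07407851]
```

View pics/top0.png

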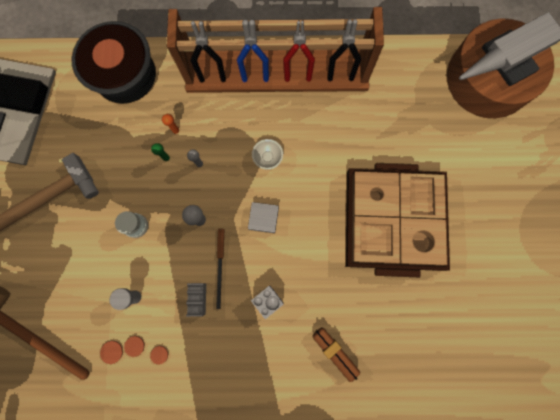

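View pics/side0.png

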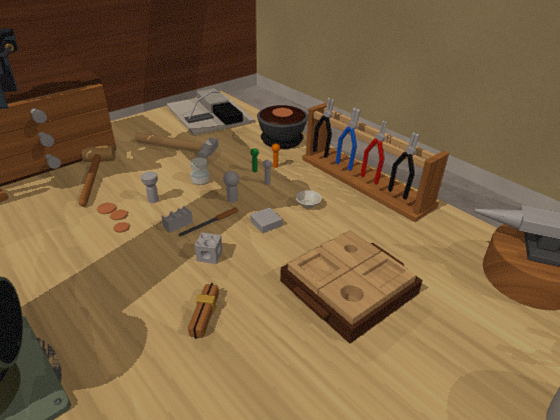

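The top view shows the caddy centred at (398,219): narrow hole (377,194), oblong pocket (422,195), square pocket (377,240) and wide hole (423,241). The doming block is at (267,301), swage block (196,299), large punch (193,215), grey small punch (195,158), bench block (264,217) and flat punch (122,299). The side view agrees.

```bash
cat > h.py <<'E'
import numpy as np, cv2
from workcell import telemetry, cams
def grab(n,path=None):
    f=cams.grab_frame(n)
    if path: cv2.imwrite(path,f["pixels"][:,:,::-1])
    return f
def cast(f,uv,z):
    R=cv2.Rodrigues(np.array(f["rvec"]))[0]; t=np.array(f["tvec"]).ravel(); C=-R.T@t
    d=R.T@np.linalg.inv(f["mtx"])@np.array([uv[0],uv[1],1.]); return C+d*(z-C[2])/d[2]
def proj(f,p): return cv2.projectPoints(np.array(p,float).reshape(-1,3),np.array(f["rvec"]),np.array(f["tvec"]),np.array(f["mtx"]),None)[0].reshape(-1,2)
def crop(f,u0,v0,u1,v1,k,path): cv2.imwrite(path,cv2.resize(f["pixels"][v0:v1,u0:u1,::-1],None,fx=k,fy=k,interpolation=cv2.INTER_CUBIC))
E
python3 - <<'E'
from h import *
f=grab("top")
R=cv2.Rodrigues(np.array(f["rvec"]))[0]; print("C",-R.T@f["tvec"])
np.set_printoptions(precision=1,suppress=True)
for n,uv,z in [("small hole",(377,194),45),("slot",(422,195),40),("square",(377,240),40),("large hole",(423,241),45),("doming",(267,301),40),("swage",(196,299),30),("large",(193,214),57),("small",(194,155),54),("bench",(264,217),20),("flat",(121,298),68),("glass",(128,222),50)]:
    print(n,cast(f,uv,z))
crop(f,100,130,300,330,4,"pics/topc.png")
E
```

```text
C [463.67483857   5.52975543 735.83002911]
small hole [ 606.  -157.1   45. ]
slot [ 604.6 -238.2   40. ]
square [ 524.9 -154.5   40. ]
large hole [ 522.2 -232.9   45. ]
doming [421.8  37.8  40. ]
swage [425.3 161.6  30. ]
large [570.4 165.4  57. ]
small [677.5 167.8  54. ]
bench [569.9  44.4  20. ]
flat [429.6 276.9  68. ]
glass [558.2 280.2  50. ]
```

```bash
sleep 1; python3 - <<'E'
from h import *
f=grab("wrist"); R=cv2.Rodrigues(np.array(f["rvec"]))[0]; s=telemetry.state()
C=-R.T@f["tvec"]; T=cv2.Rodrigues(np.zeros(3))[0]
from scipy.spatial.transform import Rotation as Ro
Rt=Ro.from_euler('xyz',s["ee_rot"],degrees=True).as_matrix()
print("cam in tool",Rt.T@(C-s["ee_pos"]),"\ncam axes in tool\n",Rt.T@R.T, f["mtx"]); print(Rt)
E
```

```text
cam in tool [ 7.51902375e+01 -7.45515520e-02 -1.48356841e+02] 
cam axes in tool
 [[-6.01125649e-04 -9.63690308e-01 -2.67021777e-01]
 [ 9.99998055e-01 -1.08088061e-03  1.64971445e-03]
 [-1.87843249e-03 -2.67020266e-01  9.63689083e-01]] [[325.34690099   0.         281.94171971]
 [  0.         325.34690099 208.38363774]
 [  0.           0.           1.        ]]
[[-9.03544198e-01  4.28494652e-01 -4.63824038e-04]
 [ 4.28494903e-01  9.03543692e-01 -9.56457601e-04]
 [ 9.24831694e-06 -1.06294795e-03 -9.99999435e-01]]
```

View pics/topc.png

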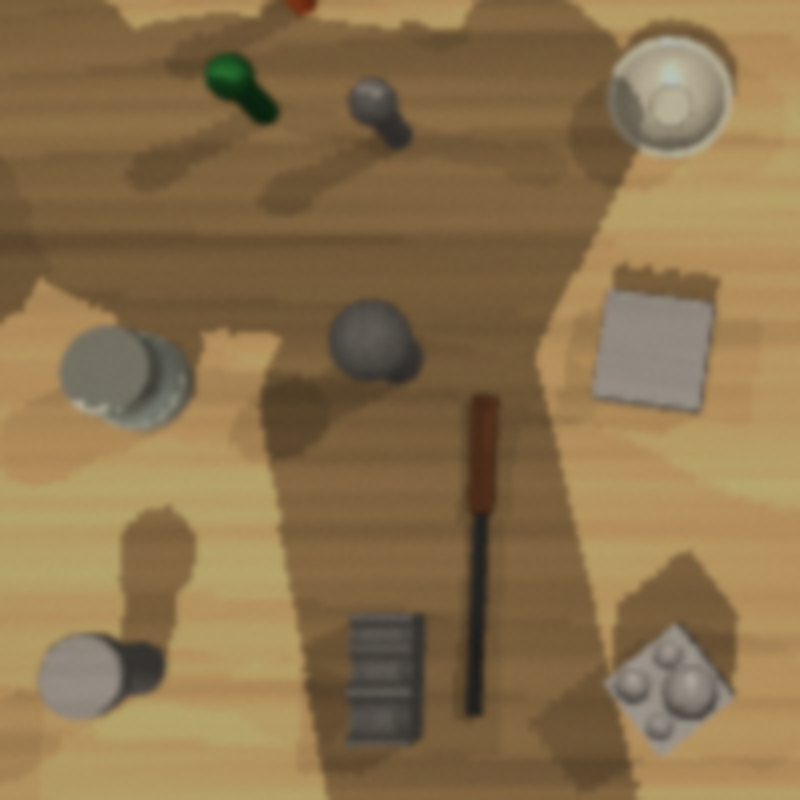

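The crop confirms the types: balls at full-image pixels (192.7,215) and (193,155), the doming block with corners giving its yaw, and the swage block nearly along x. Next I'll work out yaws and crop the caddy.

```bash
python3 - <<'E'
from h import *
np.set_printoptions(precision=1,suppress=True)
f=grab("top"); g=lambda U,V:((U+.5)/4-.5+100,(V+.5)/4-.5+130)
c=[cast(f,g(*p),40)[:2] for p in [(677,624),(734,693),(662,756),(603,686)]]; c=np.array(c)
e=np.roll(c,-1,0)-c; print("doming",c.mean(0),np.hypot(*e.T),np.degrees(np.arctan2(e[:,1],e[:,0]))%90)
s=np.array([cast(f,g(*p),30)[:2] for p in [(350,615),(414,615),(412,742),(346,743)]]); e=np.roll(s,-1,0)-s
print("swage",s.mean(0),np.hypot(*e.T),np.degrees(np.arctan2(e[:,1],e[:,0]))%90)
print("large",cast(f,g(371,340),57),"small",cast(f,g(372,101),54))
crop(f,335,155,465,285,6,"pics/cad.png")
E
```

```text
doming [420.2  38. ] [37.9 40.1 38.5 40.8] [40.  40.1 41.  39.3]
swage [424.9 163.8] [28.  53.8 28.5 54.2] [89.7  0.7  0.6  0.2]
large [569.3 166.4  57. ] small [677.7 170.2  54. ]
```

View pics/cad.png

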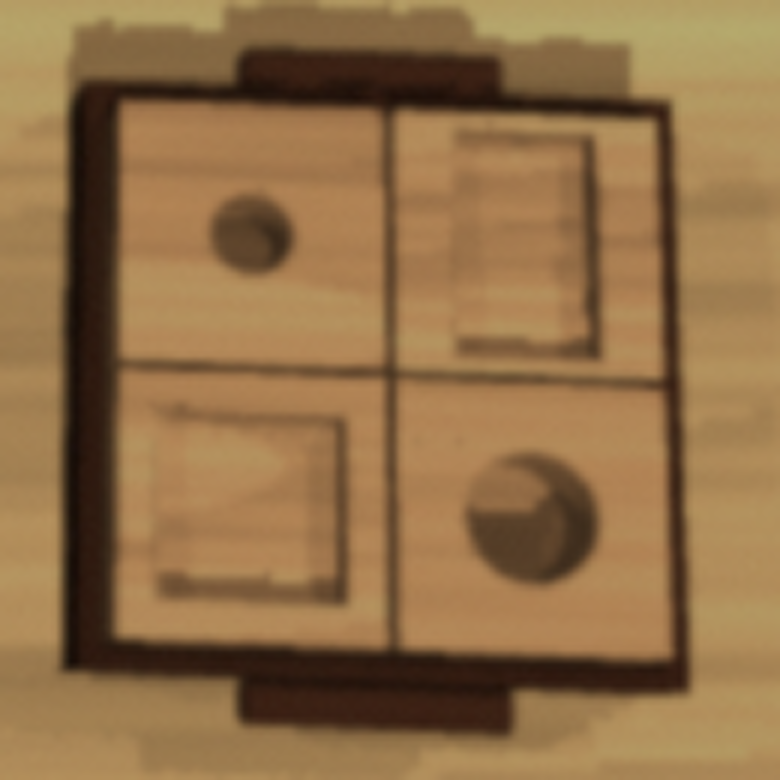

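The caddy crop shows the seam cross at crop (390,374), small hole (252,233) and large hole (532,518). The pockets and seams are clear.

```bash
python3 - <<'E'
from h import *
np.set_printoptions(precision=1,suppress=True)
f=grab("top"); c=lambda *P:np.array([cast(f,((U+.5)/6-.5+335,(V+.5)/6-.5+155),45)[:2] for U,V in P])
h=c((118,362),(668,385)); v=c((386,108),(393,650)); print(h,v,[np.degrees(np.arctan2(*(d[1]-d[0])[::-1])) for d in (h,v)])
x=c((390,374))[0]; sm,la=c((252,233),(532,518)); print("cross",x,"small",sm,"large",la,"diag mid",(sm+la)/2)
for p in [[(456,128),(592,137),(600,356),(456,355)],[(155,408),(347,416),(345,605),(157,600)]]:
    q=c(*p); print(q.mean(0),np.hypot(*(np.roll(q,-1,0)-q).T))
s=telemetry.state(); print(s["time_s"],s["ee_pos"])
E
```

```text
[[ 568.8 -115.5]
 [ 560.9 -275.4]] [[ 644.7 -197.9]
 [ 484.8 -191.2]] [np.float64(-92.81292595018789), np.float64(177.5664451324834)]
cross [ 564.7 -194.7] small [ 607.  -156.4] large [ 522.4 -233.3] diag mid [ 564.7 -194.9]
[ 603.4 -236.9] [40.2 65.8 42.  68.4]
[ 526.2 -152.4] [55.8 54.8 53.9 55.7]
0.3 [246.3 519.4 235.7]
```

```bash
cat > go.py <<'E'
import sys, numpy as np
from workcell import telemetry
from scipy.spatial.transform import Rotation as Ro
def go(x,y,z,psi):
    s=telemetry.state(); R=Ro.from_euler('xyz',s["ee_rot"],degrees=True).as_matrix()
    d=R.T@(np.array([x,y,z])-s["ee_pos"])/10
    print("t%.2f pose"%s["time_s"],s["ee_pos"].round(1),s["ee_rot"].round(1),"F",s["force"].round(1),"w %.1f"%s["gripper_width"],"q6 %.0f"%s["qpos"][5])
    print("shift cm",d.round(2),"yaw units %.2f"%(((s["ee_rot"][2]-psi+180)%360-180)/5))
if __name__=="__main__": go(*map(float,sys.argv[1:]))
E
python3 -m inch '[{"x":-2.02,"y":-2.0},{"x":-2.02,"y":-2.0},{"x":-2.02,"y":-2.0},{"x":-2.02,"y":-2.0},{"x":-2.02,"y":-2.0},{"x":-2.02,"y":-2.0},{"x":-2.02,"y":-2.0},{"x":-2.02,"y":-2.0},{"x":-2.02,"y":-2.0}]'
python3 -m inch '[{"x":-2.02,"y":-2.0},{"x":-2.02,"y":-2.0},{"x":-2.02,"y":-2.0},{"x":-2.02,"y":-2.0},{"x":-2.02,"y":-2.0},{"x":-2.02,"y":-2.0},{"x":-2.02,"y":-2.0},{"x":-2.02,"y":-2.0},{"x":-2.02,"y":-2.0}]'
python3 -m inch '[{"yaw":0.98,"z":1.7},{"yaw":0.98,"z":1.7},{"yaw":0.98,"z":1.7},{"yaw":0.98,"z":1.7},{"yaw":0.98,"z":1.7},{},{}]'
python3 go.py 420.2 38 33 130
python3 - <<'E'
from h import *
f=grab("wrist","pics/w1.png"); print(proj(f,[[420.2,38,40]]))
E
```

```text
t0.30 pose [246.3 519.4 235.7] [-180.    -0.   154.6] F [0.3 0.6 0.3] w 91.3 q6 -1
shift cm [-36.34 -36.04  20.29] yaw units 4.93
[[ 20.08033325 448.707335  ]]invalid input
invalid input
invalid input
```

View pics/w1.png

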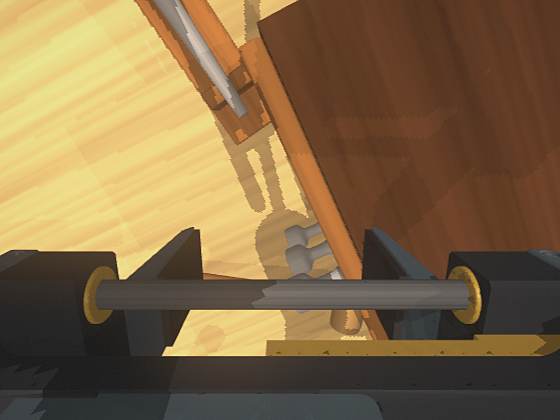

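The moves were refused, so each row probably needs every key. The wrist picture is of the start position: fingers at rows 230–330, drawers behind.

```bash
python3 -m inch '[{"x":-2.02,"y":-2.0,"z":0,"yaw":0,"gripper":1},{"x":-2.02,"y":-2.0,"z":0,"yaw":0,"gripper":1},{"x":-2.02,"y":-2.0,"z":0,"yaw":0,"gripper":1},{"x":-2.02,"y":-2.0,"z":0,"yaw":0,"gripper":1},{"x":-2.02,"y":-2.0,"z":0,"yaw":0,"gripper":1},{"x":-2.02,"y":-2.0,"z":0,"yaw":0,"gripper":1},{"x":-2.02,"y":-2.0,"z":0,"yaw":0,"gripper":1},{"x":-2.02,"y":-2.0,"z":0,"yaw":0,"gripper":1},{"x":-2.02,"y":-2.0,"z":0,"yaw":0,"gripper":1}]'
python3 go.py 420.2 38 33 130
```

```text
time_s: 1.1
ee_pos: [333.7, 277.7, 236.1]
ee_rot: [180.0, 0.0, 154.7]
force: [-0.0, -0.4, 0.5]
gripper_width: 90.8
t1.10 pose [333.7 277.7 236.1] [180.    0.  154.7] F [-0.  -0.4  0.5] w 90.8 q6 -26
shift cm [-18.07 -17.97  20.31] yaw units 4.93
```

```bash
python3 -m inch '[{"x":-2.02,"y":-2.0,"z":0,"yaw":0,"gripper":1},{"x":-2.02,"y":-2.0,"z":0,"yaw":0,"gripper":1},{"x":-2.02,"y":-2.0,"z":0,"yaw":0,"gripper":1},{"x":-2.02,"y":-2.0,"z":0,"yaw":0,"gripper":1},{"x":-2.02,"y":-2.0,"z":0,"yaw":0,"gripper":1},{"x":-2.02,"y":-2.0,"z":0,"yaw":0,"gripper":1},{"x":-2.02,"y":-2.0,"z":0,"yaw":0,"gripper":1},{"x":-2.02,"y":-2.0,"z":0,"yaw":0,"gripper":1},{"x":-1.91,"y":-1.97,"z":0,"yaw":0,"gripper":1}]'
python3 -m inch '[{"x":0,"y":0,"z":2,"yaw":1,"gripper":1},{"x":0,"y":0,"z":2,"yaw":1,"gripper":1},{"x":0,"y":0,"z":2,"yaw":1,"gripper":1},{"x":0,"y":0,"z":2,"yaw":1,"gripper":1},{"x":0,"y":0,"z":2,"yaw":0.93,"gripper":1},{"x":0,"y":0,"z":0,"yaw":0,"gripper":1},{"x":0,"y":0,"z":0,"yaw":0,"gripper":1}]'
python3 go.py 420.2 38 33 130
python3 - <<'E'
from h import *
f=grab("wrist","pics/w2.png"); print(proj(f,[[420.2,38,40],[569,166,57],[566,-195,45]]))
E
```

```text
time_s: 1.85
ee_pos: [420.1, 37.8, 236.1]
ee_rot: [180.0, 0.0, 154.6]
force: [0.2, 0.2, 0.2]
gripper_width: 91.3
time_s: 2.43
ee_pos: [419.4, 39.2, 135.6]
ee_rot: [-179.9, -0.1, 130.1]
force: [0.2, 0.0, -0.0]
gripper_width: 91.3
t2.43 pose [419.4  39.2 135.6] [-1.799e+02 -1.000e-01  1.301e+02] F [ 0.2  0.  -0. ] w 91.3 q6 -36
shift cm [-0.16  0.   10.26] yaw units 0.02
[[281.41178867 219.83026946]
 [548.66680027 223.8386944 ]
 [242.87088147 483.12587007]]
```

View pics/w2.png

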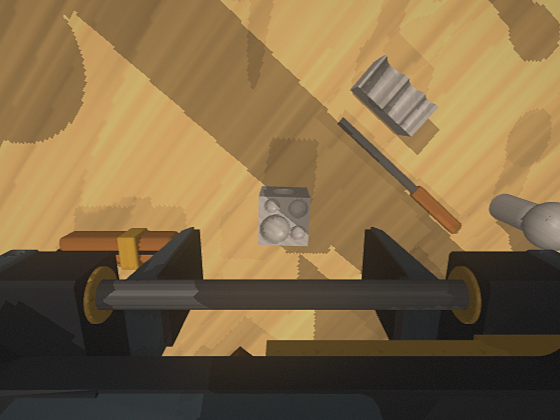

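The wrist view shows the doming block's top face centred at (283.5,220), against a prediction of (281.4,219.8), and squared with the jaws. Descending and gripping.

```bash
python3 -m inch '[{"x":-0.16,"y":0,"z":1.5,"yaw":0,"gripper":1},{"x":0,"y":0.1,"z":1.5,"yaw":0,"gripper":1},{"x":0,"y":0,"z":1.5,"yaw":0,"gripper":1},{"x":0,"y":0,"z":1.5,"yaw":0,"gripper":1},{"x":0,"y":0,"z":1.5,"yaw":0,"gripper":1},{"x":0,"y":0,"z":1.5,"yaw":0,"gripper":1},{"x":0,"y":0,"z":1.0,"yaw":0,"gripper":1},{"x":0,"y":0,"z":0,"yaw":0,"gripper":1}]' 40
python3 -m inch '[{"x":0,"y":0,"z":0,"yaw":0,"gripper":-1},{"x":0,"y":0,"z":0,"yaw":0,"gripper":-1},{"x":0,"y":0,"z":0,"yaw":0,"gripper":-1},{"x":0,"y":0,"z":0,"yaw":0,"gripper":-1},{"x":0,"y":0,"z":0,"yaw":0,"gripper":-1},{"x":0,"y":0,"z":0,"yaw":0,"gripper":-1},{"x":0,"y":0,"z":0,"yaw":0,"gripper":-1},{"x":0,"y":0,"z":0,"yaw":0,"gripper":-1}]' 40
python3 go.py 526.1 -152.4 160 87.4
```

```text
time_s: 3.15
ee_pos: [421.8, 38.7, 35.7]
ee_rot: [-180.0, -0.0, 130.1]
force: [-0.2, -0.1, -1.2]
gripper_width: 91.4
time_s: 3.82
ee_pos: [421.5, 38.6, 36.0]
ee_rot: [-180.0, -0.0, 130.0]
force: [-0.8, -3.3, 2.0]
gripper_width: 40.9
t3.82 pose [421.5  38.6  36. ] [-180.   -0.  130.] F [-0.8 -3.3  2. ] w 40.9 q6 -36
shift cm [-21.36  -4.26 -12.4 ] yaw units 8.52
```

```bash
python3 -m inch '[{"x":0,"y":0,"z":-0.5,"yaw":0,"gripper":-1},{"x":0,"y":0,"z":-1.2,"yaw":0,"gripper":-1},{"x":0,"y":0,"z":-1.8,"yaw":0,"gripper":-1},{"x":0,"y":0,"z":-1.8,"yaw":0,"gripper":-1},{"x":0,"y":0,"z":-1.8,"yaw":0,"gripper":-1},{"x":0,"y":0,"z":-1.8,"yaw":0,"gripper":-1},{"x":0,"y":0,"z":-1.0,"yaw":0,"gripper":-1},{"x":-1,"y":-0.2,"z":-0.5,"yaw":0,"gripper":-1},{"x":-1.5,"y":-0.3,"z":0,"yaw":0,"gripper":-1},{"x":-2,"y":-0.4,"z":0,"yaw":0,"gripper":-1},{"x":-2,"y":-0.4,"z":0,"yaw":0,"gripper":-1},{"x":-2,"y":-0.4,"z":0,"yaw":0,"gripper":-1}]'
python3 -m inch '[{"x":-2,"y":-0.4,"z":0,"yaw":0,"gripper":-1},{"x":-2,"y":-0.4,"z":0,"yaw":0,"gripper":-1},{"x":-2,"y":-0.4,"z":0,"yaw":0,"gripper":-1},{"x":-2,"y":-0.4,"z":0,"yaw":0,"gripper":-1},{"x":-2,"y":-0.4,"z":0,"yaw":0,"gripper":-1},{"x":-1.8,"y":-0.4,"z":0,"yaw":0,"gripper":-1},{"x":-1.06,"y":-0.16,"z":0,"yaw":0,"gripper":-1},{"x":0,"y":0,"z":0,"yaw":0.5,"gripper":-1},{"x":0,"y":0,"z":0,"yaw":1,"gripper":-1},{"x":0,"y":0,"z":0,"yaw":1,"gripper":-1},{"x":0,"y":0,"z":0,"yaw":1,"gripper":-1},{"x":0,"y":0,"z":0,"yaw":1,"gripper":-1}]'
python3 -m inch '[{"x":0,"y":0,"z":0,"yaw":1,"gripper":-1},{"x":0,"y":0,"z":0,"yaw":1,"gripper":-1},{"x":0,"y":0,"z":0,"yaw":1,"gripper":-1},{"x":0,"y":0,"z":0,"yaw":0.7,"gripper":-1},{"x":0,"y":0,"z":0,"yaw":0.32,"gripper":-1},{"x":0,"y":0,"z":0,"yaw":0,"gripper":-1}]'
python3 go.py 526.1 -152.4 75 87.4
python3 - <<'E'
from h import *
f=grab("wrist","pics/w3.png"); print(proj(f,[[526.1,-152.4,45],[526.1,-152.4,140]]))
E
```

```text
time_s: 4.82
ee_pos: [463.0, -38.7, 139.2]
ee_rot: [-179.9, -0.1, 130.0]
force: [0.0, 0.3, -4.0]
gripper_width: 40.2
time_s: 5.82
ee_pos: [525.4, -152.4, 139.0]
ee_rot: [-179.9, -0.1, 107.2]
force: [-0.0, -0.1, -4.0]
gripper_width: 39.9
time_s: 6.32
ee_pos: [525.5, -152.4, 139.1]
ee_rot: [-179.9, -0.0, 87.4]
force: [-0.4, 0.5, -4.0]
gripper_width: 40.2
t6.32 pose [ 525.5 -152.4  139.1] [-179.9   -0.    87.4] F [-0.4  0.5 -4. ] w 40.2 q6 -15
shift cm [-0.01  0.07  6.41] yaw units -0.01
[[282.59283498 219.01050803]
 [282.86198771 275.32478646]]
```

View pics/w3.png

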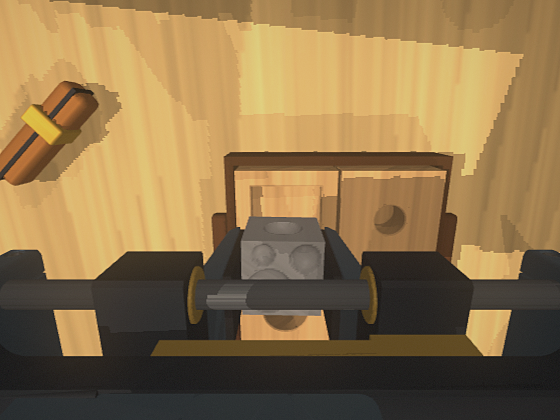

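The block hangs square between the pads above the square pocket. Pocket sides are at columns 250 and 321, and the narrow hole is at (390,219). I'll cross-check those by ray.

```bash
python3 - <<'E'
from h import *
f=grab("wrist"); im=f["pixels"]; c=lambda *p:cast(f,p,45).round(1)[:2]
print("hole",c(390,219),"pocketL",c(250,187),"pocketR",c(321,187),"outer seam",c(339.5,187),"block top corners",[cast(f,p,144.5).round(1)[:2] for p in((246,240),(322,240))])
g=cv2.cvtColor(im,cv2.COLOR_RGB2GRAY).astype(int); print(g[192,225:350]); print(g[195:250,391])
E
```

```text
hole [ 610.  -156.3] pocketL [ 502.6 -125.9] pocketR [ 556.5 -128.4] outer seam [ 570.6 -129. ] block top corners [array([ 509.8, -131.2]), array([ 545.4, -132.8])]
[127  70  76  75  75  74  74  74  66  61 160 191 185 185 188 183 181 181
 185 184 181 181 182 188 162 123 105 113 128 127 127 124 126 126 128 128
 123 166 184 176 171 168 170 171 173 174 174 172 169 165 163 160 159 162
 163 163 164 167 170 175 180 180 179 180 177 175 172 172 175 177 177 177
 175 174 176 177 178 179 182 182 183 183 182 179 178 177 178 178 173 168
 171 169 167 167 153 120 140 158 163 169 170 171 174 174 174 173 174 174
 175 176 179 170 114  68  76 113 136 136 132 132 133 133 135 133 133]
[124 125 124 124 124 123 124 126 124 118 103 103 104 103 102 103 104 103
 104 103  96  89  84  78  77  79  79  78  78  77  79  80  87  88  90  87
  88  87  89 110 113 129 126 126 126 128 126 126 125 126 126 125 126 125
 127]
```

Wrist minus its own bias (the gripped block reads +2 mm) puts the pocket centre about 1.5 mm further in x. Lowering.

```bash
python3 -m inch '[{"x":0,"y":0.15,"z":1,"yaw":0,"gripper":-1},{"x":0,"y":0,"z":1.2,"yaw":0,"gripper":-1},{"x":0,"y":0,"z":1.2,"yaw":0,"gripper":-1},{"x":0,"y":0,"z":1.0,"yaw":0,"gripper":-1},{"x":0,"y":0,"z":0.8,"yaw":0,"gripper":-1},{"x":0,"y":0,"z":0.6,"yaw":0,"gripper":-1},{"x":0,"y":0,"z":0.4,"yaw":0,"gripper":-1},{"x":0,"y":0,"z":0.2,"yaw":0,"gripper":-1},{"x":0,"y":0,"z":0.2,"yaw":0,"gripper":-1},{"x":0,"y":0,"z":0.1,"yaw":0,"gripper":-1},{"x":0,"y":0,"z":0,"yaw":0,"gripper":-1}]'
python3 go.py 527 -152.4 71 87.4
```

```text
time_s: 7.33
ee_pos: [527.9, -152.5, 73.1]
ee_rot: [180.0, 0.0, 87.4]
force: [-0.1, 0.3, -3.6]
gripper_width: 40.2
t7.33 pose [ 527.9 -152.5   73.1] [180.    0.   87.4] F [-0.1  0.3 -3.6] w 40.2 q6 -15
shift cm [ 0.01 -0.09  0.21] yaw units -0.00
```

```bash
python3 -m inch '[{"x":0,"y":-0.08,"z":0.1,"yaw":0,"gripper":-1},{"x":0,"y":0,"z":0.1,"yaw":0,"gripper":-1},{"x":0,"y":0,"z":0,"yaw":0,"gripper":-1}]'
python3 -m inch '[{"x":0,"y":0,"z":0,"yaw":0,"gripper":0.4},{"x":0,"y":0,"z":0,"yaw":0,"gripper":0.4},{"x":0,"y":0,"z":0,"yaw":0,"gripper":0.4},{"x":0,"y":0,"z":0,"yaw":0,"gripper":0.4},{"x":0,"y":0,"z":-0.5,"yaw":0,"gripper":0.4},{"x":0,"y":0,"z":-1.5,"yaw":0,"gripper":0.4},{"x":0,"y":0,"z":-2,"yaw":0,"gripper":0.4},{"x":0,"y":0,"z":-2,"yaw":0,"gripper":0.4},{"x":0,"y":0,"z":-2,"yaw":0,"gripper":0.4},{"x":0,"y":0,"z":-2,"yaw":0,"gripper":0.4}]'
python3 go.py 424.9 163.8 140 180
```

```text
time_s: 7.58
ee_pos: [527.0, -152.5, 71.1]
ee_rot: [180.0, 0.0, 87.4]
force: [0.2, -0.1, -3.8]
gripper_width: 39.9
time_s: 8.42
ee_pos: [526.9, -152.4, 172.5]
ee_rot: [180.0, 0.0, 87.4]
force: [0.2, -0.1, -0.2]
gripper_width: 63.8
t8.42 pose [ 526.9 -152.4  172.5] [180.    0.   87.4] F [ 0.2 -0.1 -0.2] w 63.8 q6 -15
shift cm [ 31.12 -11.64   3.24] yaw units -18.52
```

```bash
python3 -m inch '[{"x":2.6,"y":-0.97,"z":0,"yaw":0,"gripper":1},{"x":2.6,"y":-0.97,"z":0,"yaw":0,"gripper":1},{"x":2.6,"y":-0.97,"z":0,"yaw":0,"gripper":1},{"x":2.6,"y":-0.97,"z":0,"yaw":0,"gripper":1},{"x":2.6,"y":-0.97,"z":0,"yaw":0,"gripper":1},{"x":2.6,"y":-0.97,"z":0,"yaw":0,"gripper":1},{"x":2.6,"y":-0.97,"z":0,"yaw":0,"gripper":1},{"x":2.6,"y":-0.97,"z":0,"yaw":0,"gripper":1},{"x":2.6,"y":-0.97,"z":0,"yaw":0,"gripper":1},{"x":2.6,"y":-0.97,"z":0,"yaw":0,"gripper":1},{"x":2.6,"y":-0.97,"z":0,"yaw":0,"gripper":1},{"x":2.52,"y":-0.97,"z":0,"yaw":0,"gripper":1}]'
python3 -m inch '[{"x":0,"y":0,"z":0,"yaw":0.4,"gripper":1},{"x":0,"y":0,"z":0,"yaw":1,"gripper":1},{"x":0,"y":0,"z":0,"yaw":1,"gripper":1},{"x":0,"y":0,"z":0,"yaw":1,"gripper":1},{"x":0,"y":0,"z":0,"yaw":1,"gripper":1},{"x":0,"y":0,"z":0,"yaw":1,"gripper":1},{"x":0,"y":0,"z":0,"yaw":1,"gripper":1},{"x":0,"y":0,"z":0,"yaw":1,"gripper":1},{"x":0,"y":0,"z":0,"yaw":1,"gripper":1},{"x":0,"y":0,"z":0,"yaw":1,"gripper":1},{"x":0,"y":0,"z":0,"yaw":1,"gripper":1},{"x":0,"y":0,"z":0,"yaw":1,"gripper":1}]'
python3 -m inch '[{"x":0,"y":0,"z":0,"yaw":1,"gripper":1},{"x":0,"y":0,"z":0,"yaw":1,"gripper":1},{"x":0,"y":0,"z":0,"yaw":1,"gripper":1},{"x":0,"y":0,"z":1,"yaw":1,"gripper":1},{"x":0,"y":0,"z":1,"yaw":1,"gripper":1},{"x":0,"y":0,"z":1,"yaw":1,"gripper":1},{"x":0,"y":0,"z":0,"yaw":0,"gripper":1}]'
python3 go.py 424.9 163.8 36 0.5
python3 - <<'E'
from h import *
f=grab("wrist","pics/w4.png"); print(proj(f,[[424.9,163.8,30]]))
E
```

```text
time_s: 9.42
ee_pos: [424.4, 165.1, 171.6]
ee_rot: [179.9, -0.0, 87.4]
force: [0.1, -0.5, 0.1]
gripper_width: 91.3
time_s: 10.42
ee_pos: [424.9, 163.8, 171.5]
ee_rot: [180.0, -0.0, 30.1]
force: [-0.2, -0.1, 0.6]
gripper_width: 91.1
time_s: 11.0
ee_pos: [423.8, 163.4, 139.9]
ee_rot: [179.9, 0.2, 0.3]
force: [0.0, 0.1, 0.1]
gripper_width: 90.7
t11.00 pose [423.8 163.4 139.9] [179.9   0.2   0.3] F [0.  0.1 0.1] w 90.7 q6 109
shift cm [ 0.14 -0.05 10.39] yaw units -0.04
[[281.84362139 211.51831619]]
```

View pics/w4.png

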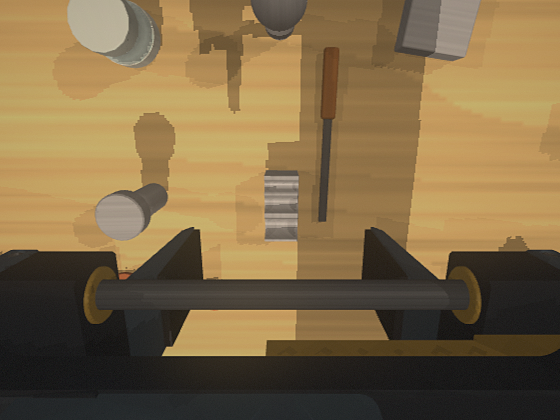

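The swage block is at (281.5,208), close to the prediction, but the scraper at (322,220) lies about 30 mm from its long side, where a finger would go. I'll turn back and grip the flat ends, jaws along x.

```bash
python3 -m inch '[{"x":0.2,"y":0,"z":0,"yaw":-0.4,"gripper":1},{"x":0,"y":0,"z":0,"yaw":-1,"gripper":1},{"x":0,"y":0,"z":0,"yaw":-1,"gripper":1},{"x":0,"y":0,"z":0,"yaw":-1,"gripper":1},{"x":0,"y":0,"z":0,"yaw":-1,"gripper":1},{"x":0,"y":0,"z":0,"yaw":-1,"gripper":1},{"x":0,"y":0,"z":0,"yaw":-1,"gripper":1},{"x":0,"y":0,"z":0,"yaw":-1,"gripper":1},{"x":0,"y":0,"z":0,"yaw":-1,"gripper":1},{"x":0,"y":0,"z":0,"yaw":-1,"gripper":1},{"x":0,"y":0,"z":0,"yaw":-1,"gripper":1},{"x":0,"y":0,"z":0,"yaw":-1,"gripper":1}]'
python3 -m inch '[{"x":0,"y":0,"z":0,"yaw":-1,"gripper":1},{"x":0,"y":0,"z":0,"yaw":-1,"gripper":1},{"x":0,"y":0,"z":0,"yaw":-1,"gripper":1},{"x":0,"y":0,"z":0,"yaw":-1,"gripper":1},{"x":0,"y":0,"z":0,"yaw":-1,"gripper":1},{"x":0,"y":0,"z":0,"yaw":-1,"gripper":1},{"x":0,"y":0,"z":0,"yaw":-0.64,"gripper":1},{"x":0,"y":0,"z":0,"yaw":0,"gripper":1}]'
python3 go.py 426.5 163.8 36 90.5
python3 - <<'E'
from h import *
f=grab("wrist"); im=f["pixels"]; hsv=cv2.cvtColor(im,cv2.COLOR_RGB2HSV)
m=((hsv[...,1]<60)&(hsv[...,2]>40)).astype(np.uint8); m[245:]=0; m[:,:200]=0; m[:,370:]=0
m=cv2.morphologyEx(m,cv2.MORPH_CLOSE,np.ones((7,7)))
for c in cv2.findContours(m,0,2)[0]:
    if cv2.contourArea(c)>300: print(cv2.boundingRect(c),cv2.minAreaRect(c)); x,y,w,h=cv2.boundingRect(c); print(cast(f,(x,y+h),30),cast(f,(x+w,y+h),30),cast(f,(x,y),30))
print(proj(f,[[426.5,163.8,30]]))
E
```

```text
time_s: 12.05
ee_pos: [427.4, 164.0, 142.0]
ee_rot: [179.9, -0.1, 57.8]
force: [-0.1, -0.4, 0.1]
gripper_width: 91.5
time_s: 12.72
ee_pos: [427.4, 164.0, 142.0]
ee_rot: [179.9, -0.0, 90.7]
force: [0.1, 0.2, 0.4]
gripper_width: 91.4
t12.72 pose [427.4 164.  142. ] [179.9  -0.   90.7] F [0.1 0.2 0.4] w 91.4 q6 19
shift cm [-0.02 -0.1  10.59] yaw units 0.05
(262, 239, 96, 6) ((309.4999694824219, 241.5), (4.999999046325684, 94.99998474121094), 90.0)
[411.1241051  134.94899058  30.        ] [493.38844553 135.86279603  30.        ] [411.14474943 140.41734041  30.        ]
(248, 188, 67, 40) ((281.0, 207.5), (39.0, 66.0), 90.0)
[399.37367281 150.16333565  30.        ] [455.91695649 150.80233639  30.        ] [399.894374   184.57186109  30.        ]
(262, 23, 55, 61) ((289.0, 53.0), (60.0, 54.0), 90.0)
[411.61263708 264.35324385  30.        ] [452.94048781 264.87954715  30.        ] [411.76781384 305.45706657  30.        ]
[[280.33014984 212.82455404]]
```

```bash
python3 -m inch '[{"x":0,"y":-0.1,"z":1.5,"yaw":0,"gripper":1},{"x":0,"y":0,"z":1.5,"yaw":0,"gripper":1},{"x":0,"y":0,"z":1.5,"yaw":0,"gripper":1},{"x":0,"y":0,"z":1.5,"yaw":0,"gripper":1},{"x":0,"y":0,"z":1.5,"yaw":0,"gripper":1},{"x":0,"y":0,"z":1.5,"yaw":0,"gripper":1},{"x":0,"y":0,"z":1.2,"yaw":0,"gripper":1},{"x":0,"y":0,"z":0.4,"yaw":0,"gripper":1},{"x":0,"y":0,"z":0,"yaw":0,"gripper":1}]' 40
python3 -m inch '[{"x":0,"y":0,"z":0,"yaw":0,"gripper":-1},{"x":0,"y":0,"z":0,"yaw":0,"gripper":-1},{"x":0,"y":0,"z":0,"yaw":0,"gripper":-1},{"x":0,"y":0,"z":0,"yaw":0,"gripper":-1},{"x":0,"y":0,"z":0,"yaw":0,"gripper":-1},{"x":0,"y":0,"z":0,"yaw":0,"gripper":-1},{"x":0,"y":0,"z":0,"yaw":0,"gripper":-1},{"x":0,"y":0,"z":0,"yaw":0,"gripper":-1}]' 40
python3 -m inch '[{"x":0,"y":0,"z":-0.5,"yaw":0,"gripper":-1},{"x":0,"y":0,"z":-1.2,"yaw":0,"gripper":-1},{"x":0,"y":0,"z":-1.8,"yaw":0,"gripper":-1},{"x":0,"y":0,"z":-1.8,"yaw":0,"gripper":-1},{"x":0,"y":0,"z":-1.8,"yaw":0,"gripper":-1},{"x":0,"y":0,"z":-1.8,"yaw":0,"gripper":-1},{"x":0,"y":0,"z":-1.8,"yaw":0,"gripper":-1},{"x":0,"y":0,"z":-1,"yaw":0,"gripper":-1},{"x":0,"y":0,"z":0,"yaw":0,"gripper":-1}]'
python3 go.py 604.2 -237 150 87.4
```

```text
time_s: 13.52
ee_pos: [425.5, 163.7, 34.5]
ee_rot: [-179.9, 0.0, 90.6]
force: [0.1, 0.1, -0.2]
gripper_width: 90.9
time_s: 14.18
ee_pos: [426.2, 163.9, 35.3]
ee_rot: [180.0, -0.0, 90.6]
force: [-0.4, -1.0, 3.1]
gripper_width: 55.6
time_s: 14.93
ee_pos: [426.6, 164.1, 153.7]
ee_rot: [179.8, -0.1, 90.6]
force: [0.1, -0.3, -4.0]
gripper_width: 55.8
t14.93 pose [426.6 164.1 153.7] [ 1.798e+02 -1.000e-01  9.060e+01] F [ 0.1 -0.3 -4. ] w 55.8 q6 19
shift cm [-40.28  17.35   0.38] yaw units 0.64
```

```bash
python3 -m inch '[{"x":-1,"y":0.4,"z":0,"yaw":0,"gripper":-1},{"x":-2,"y":0.8,"z":0,"yaw":0,"gripper":-1},{"x":-2.5,"y":1.1,"z":0,"yaw":0,"gripper":-1},{"x":-2.5,"y":1.1,"z":0,"yaw":0,"gripper":-1},{"x":-2.5,"y":1.1,"z":0,"yaw":0,"gripper":-1},{"x":-2.5,"y":1.1,"z":0,"yaw":0,"gripper":-1},{"x":-2.5,"y":1.1,"z":0,"yaw":0,"gripper":-1},{"x":-2.5,"y":1.1,"z":0,"yaw":0,"gripper":-1},{"x":-2.5,"y":1.1,"z":0,"yaw":0,"gripper":-1},{"x":-2.5,"y":1.1,"z":0,"yaw":0,"gripper":-1},{"x":-2.5,"y":1.1,"z":0,"yaw":0,"gripper":-1},{"x":-2.5,"y":1.1,"z":0,"yaw":0,"gripper":-1}]'
python3 -m inch '[{"x":-2.5,"y":1.1,"z":0,"yaw":0,"gripper":-1},{"x":-2.5,"y":1.1,"z":0,"yaw":0,"gripper":-1},{"x":-2.5,"y":1.1,"z":0,"yaw":0,"gripper":-1},{"x":-2.5,"y":1.1,"z":0,"yaw":0,"gripper":-1},{"x":-1.8,"y":0.6,"z":0,"yaw":0,"gripper":-1},{"x":-0.48,"y":0.15,"z":0,"yaw":0.3,"gripper":-1},{"x":0,"y":0,"z":0,"yaw":0.34,"gripper":-1},{"x":0,"y":0,"z":0,"yaw":0,"gripper":-1}]'
python3 go.py 604.2 -237 72 87.4
python3 - <<'E'
from h import *
f=grab("wrist","pics/w5.png"); print(proj(f,[[604.2,-237,45]]))
E
```

```text
time_s: 15.93
ee_pos: [549.7, -116.9, 150.0]
ee_rot: [-179.8, -0.0, 90.6]
force: [0.2, -0.6, -2.7]
gripper_width: 55.9
time_s: 16.6
ee_pos: [602.1, -237.6, 149.8]
ee_rot: [-179.8, -0.1, 87.3]
force: [-0.5, 1.3, -2.7]
gripper_width: 55.5
t16.60 pose [ 602.1 -237.6  149.8] [-1.798e+02 -1.000e-01  8.730e+01] F [-0.5  1.3 -2.7] w 55.5 q6 -20
shift cm [0.06 0.24 7.78] yaw units -0.03
[[284.69902264 214.41537826]]
```

View pics/w5.png

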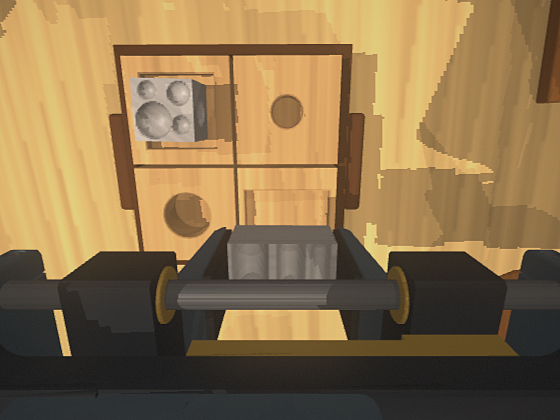

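The doming block sits square in its pocket (visible margins all round, top at (168,110)). The swage block is over the oblong pocket, whose sides are at columns 247 and 329. Narrow hole (286,111), wide hole (187,214).

```bash
python3 - <<'E'
from h import *
f=grab("wrist"); c=lambda p,z:cast(f,p,z).round(1)[:2]
print("pocket",c((247,195),45),c((329,195),45),"small",c((286.5,111),45),"large",c((187.5,214),45),"cross",c((236,165),45))
print("block far top edge",c((228,242),145),c((336,242),145))
g=cv2.cvtColor(f["pixels"],cv2.COLOR_RGB2GRAY).astype(int); print(g[205,235:340]); print(g[170:250,290])
E
```

```text
pocket [ 574.9 -219.1] [ 640.4 -222.1] small [ 609.3 -156.3] large [ 525.4 -232.7] cross [ 568.2 -194.8]
block far top edge [ 575.8 -220.5] [ 630.2 -223. ]
[109  79  78 141 192 196 193 189 175 148 111 123 147 147 146 143 141 138
 135 132 175 197 197 197 194 190 188 188 185 186 185 182 184 188 191 194
 193 191 186 182 180 179 181 180 177 174 172 170 174 176 176 176 175 175
 173 174 176 174 171 174 176 177 177 178 180 183 182 181 179 176 174 173
 173 171 172 171 170 170 169 173 178 183 186 185 187 189 189 181 169 168
 161 167 124  88 115 134 143 142 143 149 107  52  65  64  65]
[179 178 176 178 178 178 178 178 178 179 178 179 178 179 178 179 178 179
 180 179 142 168 165 166 166 165 168 167 168 167 168 176 175 173 173 174
 174 174 174 174 175 175 176 175 177 175 176 177 176 176 176 177 178 181
 182 108  95  97 100  98  99  99 100  98  99  98 101  98  99  98  94  97
  97  96 128 122 121 121 123 123]
```

```bash
python3 -m inch '[{"x":0.05,"y":0.26,"z":1,"yaw":0,"gripper":-1},{"x":0,"y":0,"z":1.4,"yaw":0,"gripper":-1},{"x":0,"y":0,"z":1.4,"yaw":0,"gripper":-1},{"x":0,"y":0,"z":1.4,"yaw":0,"gripper":-1},{"x":0,"y":0,"z":0.8,"yaw":0,"gripper":-1},{"x":0,"y":0,"z":0.6,"yaw":0,"gripper":-1},{"x":0,"y":0,"z":0.4,"yaw":0,"gripper":-1},{"x":0,"y":0,"z":0.3,"yaw":0,"gripper":-1},{"x":0,"y":0,"z":0.2,"yaw":0,"gripper":-1},{"x":0,"y":0,"z":0.2,"yaw":0,"gripper":-1},{"x":0,"y":0,"z":0,"yaw":0,"gripper":-1}]'
python3 go.py 604.7 -237 70.3 87.4
```

```text
time_s: 17.62
ee_pos: [606.1, -236.9, 75.0]
ee_rot: [180.0, 0.0, 87.4]
force: [0.1, 0.7, -3.8]
gripper_width: 55.8
t17.62 pose [ 606.1 -236.9   75. ] [180.    0.   87.4] F [ 0.1  0.7 -3.8] w 55.8 q6 -20
shift cm [-0.02 -0.14  0.47] yaw units -0.00
```

```bash
python3 -m inch '[{"x":0,"y":-0.1,"z":0.2,"yaw":0,"gripper":-1},{"x":0,"y":0,"z":0.2,"yaw":0,"gripper":-1},{"x":0,"y":0,"z":0,"yaw":0,"gripper":-1},{"x":0,"y":0,"z":0,"yaw":0,"gripper":-1}]'
python3 go.py 604.7 -237 70.3 87.4
```

```text
time_s: 17.95
ee_pos: [605.0, -236.8, 70.9]
ee_rot: [-180.0, -0.0, 87.4]
force: [0.7, 0.1, -3.1]
gripper_width: 55.9
t17.95 pose [ 605.  -236.8   70.9] [-180.    -0.    87.4] F [ 0.7  0.1 -3.1] w 55.9 q6 -20
shift cm [-0.02 -0.02  0.06] yaw units -0.01
```

```bash
python3 -m inch '[{"x":0,"y":0,"z":0,"yaw":0,"gripper":0.65},{"x":0,"y":0,"z":0,"yaw":0,"gripper":0.65},{"x":0,"y":0,"z":0,"yaw":0,"gripper":0.65},{"x":0,"y":0,"z":0,"yaw":0,"gripper":0.65},{"x":0,"y":0,"z":-0.5,"yaw":0,"gripper":0.65},{"x":0,"y":0,"z":-1.5,"yaw":0,"gripper":0.65},{"x":0,"y":0,"z":-2,"yaw":0,"gripper":0.65},{"x":0,"y":0,"z":-2,"yaw":0,"gripper":0.65},{"x":0,"y":0,"z":-2.5,"yaw":0,"gripper":0.65},{"x":0,"y":0,"z":-2.5,"yaw":0,"gripper":0.65}]'
python3 go.py 569.3 166.4 180 90
```

```text
time_s: 18.78
ee_pos: [604.8, -236.7, 182.3]
ee_rot: [-180.0, -0.0, 87.4]
force: [-1.0, 0.1, 0.3]
gripper_width: 75.1
t18.78 pose [ 604.8 -236.7  182.3] [-180.    -0.    87.4] F [-1.   0.1  0.3] w 75.1 q6 -20
shift cm [40.11 -5.39  0.23] yaw units -0.52
```

```bash
python3 -m inch '[{"x":2.5,"y":-0.34,"z":0,"yaw":0,"gripper":0.65},{"x":2.5,"y":-0.34,"z":0,"yaw":0,"gripper":0.65},{"x":2.5,"y":-0.34,"z":0,"yaw":0,"gripper":0.65},{"x":2.5,"y":-0.34,"z":0,"yaw":0,"gripper":0.65},{"x":2.5,"y":-0.34,"z":0,"yaw":0,"gripper":0.65},{"x":2.5,"y":-0.34,"z":0,"yaw":0,"gripper":0.65},{"x":2.5,"y":-0.34,"z":0,"yaw":0,"gripper":0.65},{"x":2.5,"y":-0.34,"z":0,"yaw":0,"gripper":0.65}]'
python3 -m inch '[{"x":2.5,"y":-0.34,"z":0,"yaw":0,"gripper":0.65},{"x":2.5,"y":-0.34,"z":0,"yaw":0,"gripper":0.65},{"x":2.5,"y":-0.34,"z":0,"yaw":0,"gripper":0.65},{"x":2.5,"y":-0.34,"z":0,"yaw":0,"gripper":0.65},{"x":2.5,"y":-0.34,"z":0,"yaw":0,"gripper":0.65},{"x":2.5,"y":-0.34,"z":0,"yaw":0,"gripper":0.65},{"x":2.5,"y":-0.34,"z":0,"yaw":0,"gripper":0.65},{"x":2.5,"y":-0.34,"z":0,"yaw":0,"gripper":0.65},{"x":0,"y":0,"z":0,"yaw":0,"gripper":0.65},{"x":0,"y":0,"z":0,"yaw":0,"gripper":0.65}]'
python3 go.py 569.3 166.4 60 87.4
python3 - <<'E'
from h import *
f=grab("wrist","pics/w6.png"); print(proj(f,[[569.3,166.4,57],[569.3,166.4,0]]))
im=f["pixels"]; g=cv2.GaussianBlur(cv2.cvtColor(im,cv2.COLOR_RGB2GRAY),(3,3),0)
c=cv2.HoughCircles(g[120:260,200:370],cv2.HOUGH_GRADIENT,1,40,param1=100,param2=12,minRadius=18,maxRadius=40); print(None if c is None else c+[200,120,0])
ft=grab("top"); crop(ft,335,155,465,285,4,"pics/cad2.png")
E
```

```text
time_s: 19.45
ee_pos: [586.9, -34.6, 181.6]
ee_rot: [179.9, -0.0, 87.4]
force: [0.2, -0.1, 0.0]
gripper_width: 75.5
time_s: 20.28
ee_pos: [568.9, 166.3, 181.4]
ee_rot: [180.0, 0.0, 87.5]
force: [0.2, -1.3, -0.1]
gripper_width: 74.7
t20.28 pose [568.9 166.3 181.4] [180.    0.   87.5] F [ 0.2 -1.3 -0.1] w 74.7 q6 18
shift cm [ 0.02  0.04 12.14] yaw units 0.02
[[281.98073487 208.41561157]
 [281.85268112 193.88162972]]
[[[284.5 207.5  20.5]]]
```

View pics/w6.png

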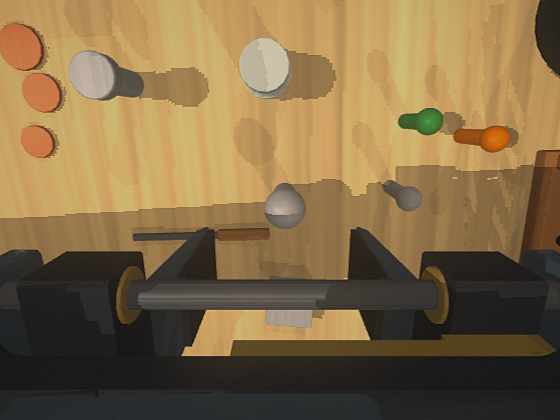

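View pics/cad2.png

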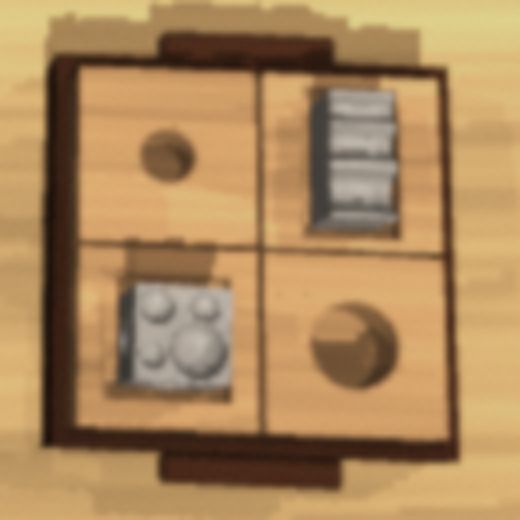

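Both blocks lie flat inside their pockets. The large punch's ball is at (284.5,207.5), within 2 mm of prediction. I'll descend to the ball's equator and grip.

```bash
python3 -m inch '[{"x":0,"y":0.1,"z":1.5,"yaw":0,"gripper":0.4},{"x":0,"y":0,"z":1.5,"yaw":0,"gripper":0.4},{"x":0,"y":0,"z":1.5,"yaw":0,"gripper":0.4},{"x":0,"y":0,"z":1.5,"yaw":0,"gripper":0.4},{"x":0,"y":0,"z":1.5,"yaw":0,"gripper":0.4},{"x":0,"y":0,"z":1.5,"yaw":0,"gripper":0.4},{"x":0,"y":0,"z":1.5,"yaw":0,"gripper":0.4},{"x":0,"y":0,"z":1.1,"yaw":0,"gripper":0.4},{"x":0,"y":0,"z":0.5,"yaw":0,"gripper":0.4},{"x":0,"y":0,"z":0,"yaw":0,"gripper":0.4}]' 40
python3 -m inch '[{"x":0,"y":0,"z":0,"yaw":0,"gripper":-0.1},{"x":0,"y":0,"z":0,"yaw":0,"gripper":-0.15},{"x":0,"y":0,"z":0,"yaw":0,"gripper":-0.2},{"x":0,"y":0,"z":0,"yaw":0,"gripper":-0.25},{"x":0,"y":0,"z":0,"yaw":0,"gripper":-0.3},{"x":0,"y":0,"z":0,"yaw":0,"gripper":-1},{"x":0,"y":0,"z":0,"yaw":0,"gripper":-1},{"x":0,"y":0,"z":0,"yaw":0,"gripper":-1},{"x":0,"y":0,"z":0,"yaw":0,"gripper":-1},{"x":0,"y":0,"z":0,"yaw":0,"gripper":-1}]' 45
python3 go.py 569.3 166.4 60 87.4
```

```text
time_s: 21.22
ee_pos: [569.5, 164.3, 59.0]
ee_rot: [-179.9, 0.0, 87.3]
force: [0.1, -0.3, -0.3]
gripper_width: 63.6
time_s: 22.05
ee_pos: [570.5, 165.4, 60.6]
ee_rot: [179.9, -0.0, 87.4]
force: [1.0, -0.0, 5.3]
gripper_width: 33.7
t22.05 pose [570.5 165.4  60.6] [179.9  -0.   87.4] F [ 1.  -0.   5.3] w 33.7 q6 18
shift cm [ 0.1  -0.13  0.06] yaw units -0.00
```

```bash
python3 -m inch '[{"x":0,"y":0,"z":-0.2,"yaw":0,"gripper":-1},{"x":0,"y":0,"z":-0.3,"yaw":0,"gripper":-1},{"x":0,"y":0,"z":-0.5,"yaw":0,"gripper":-1},{"x":0,"y":0,"z":-1,"yaw":0,"gripper":-1},{"x":0,"y":0,"z":-1,"yaw":0,"gripper":-1},{"x":0,"y":0,"z":-0.5,"yaw":0,"gripper":-1},{"x":0,"y":0,"z":0,"yaw":0,"gripper":-1},{"x":0,"y":0,"z":0,"yaw":0,"gripper":-1}]'
python3 go.py 569.3 166.4 60 87.4
python3 - <<'E'
from h import *
f=grab("wrist"); s=grab("side"); p=proj(s,[[570,166,90]])[0].astype(int); print(p)
a=cv2.resize(f["pixels"][180:330,180:390],(560,400)); b=cv2.resize(s["pixels"][p[1]-70:p[1]+70,p[0]-60:p[0]+36],(240,350))
o=np.zeros((400,800,3),np.uint8); o[:,:560]=a; o[:350,560:]=b; cv2.imwrite("pics/w7.png",o[:,:,::-1])
E
```

```text
time_s: 22.72
ee_pos: [570.2, 165.3, 95.6]
ee_rot: [179.9, -0.0, 87.4]
force: [-0.0, 0.5, -3.8]
gripper_width: 34.2
t22.72 pose [570.2 165.3  95.6] [179.9  -0.   87.4] F [-0.   0.5 -3.8] w 34.2 q6 18
shift cm [ 0.11 -0.1   3.56] yaw units -0.00
[229 165]
```

View pics/w7.png

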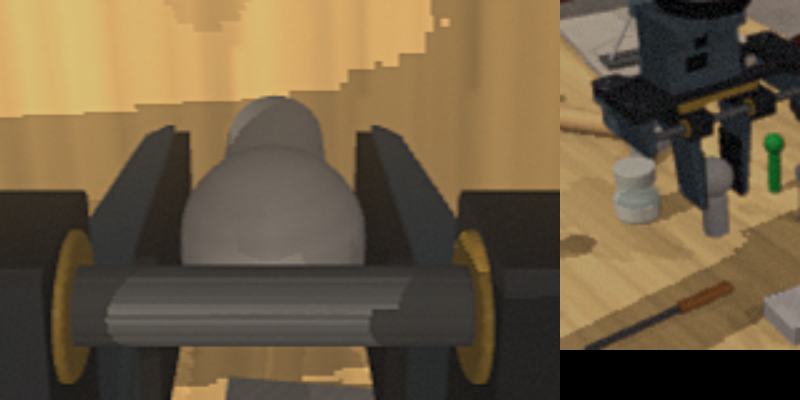

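The punch is held and lifted, ball between the pads, shank below. The visible foot's far edge is at full-image row ~216, so I'll check that against vertical.

```bash
python3 - <<'E'
from h import *
f=grab("wrist"); print("ball ctr, ball top far, foot far edge, foot ctr",proj(f,[[570.2,165.3,92.6],[570.2,165.3+18,92.6],[570.2,177.3,35.6],[570.2,165.3,35.6]]))
g=cv2.cvtColor(f["pixels"],cv2.COLOR_RGB2GRAY); print(g[195:275,282])
s=grab("side"); im=s["pixels"]; ft=proj(s,[[570.2,165.3,92.6],[570.2,165.3,35.6]]); print(ft)
hsv=cv2.cvtColor(im,cv2.COLOR_RGB2HSV)
for v in range(int(ft[0,1])-6,int(ft[1,1])+6,3):
    r=[u for u in range(int(ft[0,0])-14,int(ft[0,0])+15) if hsv[v,u,1]<70 and hsv[v,u,2]>50]; print(v,(r[0],r[-1]) if r else None)
E
python3 go.py 524 -233 150 87.4
```

```text
ball ctr, ball top far, foot far edge, foot ctr [[282.81072298 272.1610084 ]
 [281.14341608 238.86571077]
 [281.69285012 216.94116949]
 [282.51878976 233.90944742]]
[182 184 184 184 183 183 184 184 183 183 183 183 183 184 183 183 184 183
 185 186 173  80  94  93  96  91  90  92  90  92  90  90  91  91  91  91
  91  90  90  86  87  89  92  94  95  96  96  97  97 101 102 102 103 103
 105 104 104 104 106 106 106 108 107 108 109 107  92 112 113 111 111 113
 112 112 110 111 109 110 110 119]
[[229.9688766  164.87029856]
 [231.14152055 186.73691174]]
158 (224, 243)
161 (215, 236)
164 (223, 237)
167 (224, 243)
170 (217, 243)
173 (217, 234)
176 (225, 235)
179 (226, 235)
182 (226, 235)
185 (227, 235)
188 (227, 235)
191 None
t22.92 pose [569.6 165.1  94.5] [-179.9    0.    87.4] F [ 0.2 -0.2 -3.3] w 34.8 q6 18
shift cm [-39.98  -2.74  -5.54] yaw units -0.00
```

The foot edge matches vertical within 1 px. Lifting and carrying gently to the wide hole.

```bash
python3 -m inch '[{"x":0,"y":0,"z":-0.5,"yaw":0,"gripper":-1},{"x":0,"y":0,"z":-1,"yaw":0,"gripper":-1},{"x":0,"y":0,"z":-1.2,"yaw":0,"gripper":-1},{"x":0,"y":0,"z":-1.2,"yaw":0,"gripper":-1},{"x":-0.2,"y":0,"z":-1.2,"yaw":0,"gripper":-1},{"x":-0.5,"y":0,"z":-0.9,"yaw":0,"gripper":-1},{"x":-0.8,"y":-0.06,"z":-0.3,"yaw":0,"gripper":-1},{"x":-1.1,"y":-0.08,"z":0,"yaw":0,"gripper":-1},{"x":-1.4,"y":-0.1,"z":0,"yaw":0,"gripper":-1},{"x":-1.6,"y":-0.1,"z":0,"yaw":0,"gripper":-1},{"x":-1.7,"y":-0.1,"z":0,"yaw":0,"gripper":-1},{"x":-1.7,"y":-0.1,"z":0,"yaw":0,"gripper":-1}]'
python3 -m inch '[{"x":-1.7,"y":-0.12,"z":0,"yaw":0,"gripper":-1},{"x":-1.7,"y":-0.12,"z":0,"yaw":0,"gripper":-1},{"x":-1.7,"y":-0.12,"z":0,"yaw":0,"gripper":-1},{"x":-1.7,"y":-0.12,"z":0,"yaw":0,"gripper":-1},{"x":-1.7,"y":-0.12,"z":0,"yaw":0,"gripper":-1},{"x":-1.7,"y":-0.12,"z":0,"yaw":0,"gripper":-1},{"x":-1.7,"y":-0.12,"z":0,"yaw":0,"gripper":-1},{"x":-1.7,"y":-0.12,"z":0,"yaw":0,"gripper":-1},{"x":-1.7,"y":-0.12,"z":0,"yaw":0,"gripper":-1},{"x":-1.7,"y":-0.12,"z":0,"yaw":0,"gripper":-1},{"x":-1.7,"y":-0.12,"z":0,"yaw":0,"gripper":-1},{"x":-1.7,"y":-0.12,"z":0,"yaw":0,"gripper":-1}]'
python3 go.py 524 -233 150 87.4
```

```text
time_s: 23.92
ee_pos: [559.3, 73.5, 157.0]
ee_rot: [-179.9, 0.0, 87.4]
force: [0.6, -0.0, -3.6]
gripper_width: 34.4
time_s: 24.92
ee_pos: [535.2, -129.4, 157.0]
ee_rot: [-179.9, -0.0, 87.3]
force: [-0.4, 0.2, -3.2]
gripper_width: 34.1
t24.92 pose [ 535.2 -129.4  157. ] [-179.9   -0.    87.3] F [-0.4  0.2 -3.2] w 34.1 q6 -12
shift cm [-10.4   -0.63   0.7 ] yaw units -0.01
```

```bash
python3 -m inch '[{"x":-1.6,"y":-0.1,"z":0,"yaw":0,"gripper":-1},{"x":-1.6,"y":-0.1,"z":0,"yaw":0,"gripper":-1},{"x":-1.5,"y":-0.1,"z":0,"yaw":0,"gripper":-1},{"x":-1.4,"y":-0.1,"z":0,"yaw":0,"gripper":-1},{"x":-1.3,"y":-0.1,"z":0,"yaw":0,"gripper":-1},{"x":-1.1,"y":-0.08,"z":0,"yaw":0,"gripper":-1},{"x":-0.9,"y":-0.05,"z":0,"yaw":0,"gripper":-1},{"x":-0.6,"y":0,"z":0,"yaw":0,"gripper":-1},{"x":-0.4,"y":0,"z":0,"yaw":0,"gripper":-1},{"x":0,"y":0,"z":0,"yaw":0,"gripper":-1},{"x":0,"y":0,"z":0,"yaw":0,"gripper":-1},{"x":0,"y":0,"z":0,"yaw":0,"gripper":-1}]'
python3 go.py 524 -233 78 87.4
python3 - <<'E'
from h import *
f=grab("wrist"); P=telemetry.state()["ee_pos"]; x,y,z=P
print("foot far edge pred",proj(f,[[x,y+12,z-60]]),"hole ctr pred",proj(f,[[524,-233,45]]))
g=cv2.cvtColor(f["pixels"],cv2.COLOR_RGB2GRAY); crop(f,180,130,390,290,3,"pics/w8.png")
E
```

```text
time_s: 25.92
ee_pos: [525.8, -230.6, 157.9]
ee_rot: [-180.0, -0.0, 87.4]
force: [0.3, -0.2, -3.3]
gripper_width: 34.0
t25.92 pose [ 525.8 -230.6  157.9] [-180.    -0.    87.4] F [ 0.3 -0.2 -3.3] w 34.0 q6 -22
shift cm [-0.25 -0.16  7.99] yaw units 0.00
foot far edge pred [[280.83299954 216.87782914]] hole ctr pred [[279.64212905 215.14758836]]
```

View pics/w8.png

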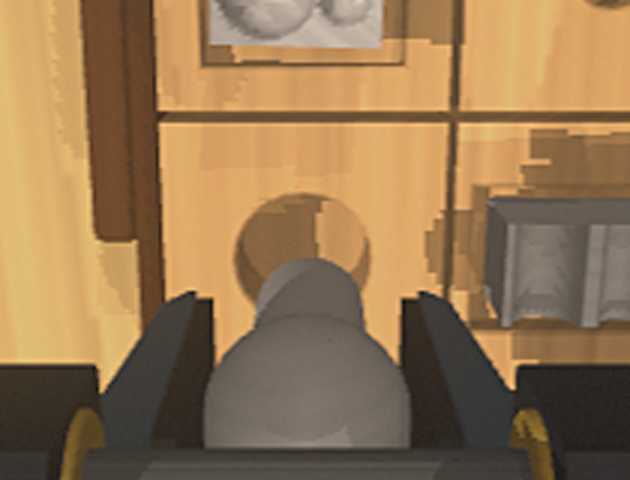

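The punch hangs vertical (foot edge row 216 vs 217). The wide hole's rim spans crop columns 234–371, top row 192. Small correction, then lower.

```bash
python3 -m inch '[{"x":-0.28,"y":-0.16,"z":0,"yaw":0,"gripper":-1},{"x":0,"y":0,"z":1,"yaw":0,"gripper":-1},{"x":0,"y":0,"z":1.2,"yaw":0,"gripper":-1},{"x":0,"y":0,"z":1.2,"yaw":0,"gripper":-1},{"x":0,"y":0,"z":1,"yaw":0,"gripper":-1},{"x":0,"y":0,"z":0.8,"yaw":0,"gripper":-1},{"x":0,"y":0,"z":0.5,"yaw":0,"gripper":-1},{"x":0,"y":0,"z":0.3,"yaw":0,"gripper":-1},{"x":0,"y":0,"z":0,"yaw":0,"gripper":-1},{"x":0,"y":0,"z":0,"yaw":0,"gripper":-1}]'
python3 go.py 524.2 -233.3 78 87.4
```

```text
time_s: 26.8
ee_pos: [524.2, -234.0, 98.1]
ee_rot: [180.0, 0.0, 87.4]
force: [-0.5, -0.4, -3.4]
gripper_width: 34.1
t26.80 pose [ 524.2 -234.    98.1] [180.    0.   87.4] F [-0.5 -0.4 -3.4] w 34.1 q6 -23
shift cm [ 0.07 -0.01  2.01] yaw units -0.00
```

```bash
python3 -m inch '[{"x":0.05,"y":0,"z":0.4,"yaw":0,"gripper":-1},{"x":0,"y":0,"z":0.4,"yaw":0,"gripper":-1},{"x":0,"y":0,"z":0.4,"yaw":0,"gripper":-1},{"x":0,"y":0,"z":0.3,"yaw":0,"gripper":-1},{"x":0,"y":0,"z":0.2,"yaw":0,"gripper":-1},{"x":0,"y":0,"z":0.2,"yaw":0,"gripper":-1},{"x":0,"y":0,"z":0,"yaw":0,"gripper":-1},{"x":0,"y":0,"z":0,"yaw":0,"gripper":-1}]'
python3 go.py 524.2 -233.3 78 87.4
```

```text
time_s: 27.47
ee_pos: [524.0, -233.4, 78.8]
ee_rot: [-180.0, -0.0, 87.4]
force: [0.4, -0.8, -3.3]
gripper_width: 33.9
t27.47 pose [ 524.  -233.4   78.8] [-180.    -0.    87.4] F [ 0.4 -0.8 -3.3] w 33.9 q6 -23
shift cm [0.01 0.02 0.08] yaw units -0.00
```

```bash
python3 -m inch '[{"x":0,"y":0,"z":0.1,"yaw":0,"gripper":-1},{"x":0,"y":0,"z":0.05,"yaw":0,"gripper":-1},{"x":0,"y":0,"z":0,"yaw":0,"gripper":-1},{"x":0,"y":0,"z":0,"yaw":0,"gripper":-1}]'
python3 go.py 524.2 -233.3 78 87.4
python3 -m inch '[{"x":0,"y":0,"z":0,"yaw":0,"gripper":-0.1},{"x":0,"y":0,"z":0,"yaw":0,"gripper":0.1},{"x":0,"y":0,"z":0,"yaw":0,"gripper":0.25},{"x":0,"y":0,"z":0,"yaw":0,"gripper":0.25},{"x":0,"y":0,"z":0,"yaw":0,"gripper":0.25},{"x":0,"y":0,"z":-0.5,"yaw":0,"gripper":0.25},{"x":0,"y":0,"z":-1.5,"yaw":0,"gripper":0.25},{"x":0,"y":0,"z":-2,"yaw":0,"gripper":0.25},{"x":0,"y":0,"z":-2,"yaw":0,"gripper":0.25},{"x":0,"y":0,"z":-2,"yaw":0,"gripper":0.25},{"x":0,"y":0,"z":-2,"yaw":0,"gripper":0.25}]'
python3 go.py 678 170.2 178 87.4
```

```text
time_s: 27.8
ee_pos: [524.2, -233.5, 77.7]
ee_rot: [180.0, 0.0, 87.4]
force: [0.7, 0.4, -1.6]
gripper_width: 34.1
t27.80 pose [ 524.2 -233.5   77.7] [180.    0.   87.4] F [ 0.7  0.4 -1.6] w 34.1 q6 -23
shift cm [ 0.02 -0.   -0.03] yaw units -0.00
time_s: 28.72
ee_pos: [523.9, -233.4, 178.8]
ee_rot: [180.0, 0.0, 87.4]
force: [-0.1, 0.0, 0.2]
gripper_width: 57.1
t28.72 pose [ 523.9 -233.4  178.8] [180.    0.   87.4] F [-0.1  0.   0.2] w 57.1 q6 -23
shift cm [41.02 13.55  0.09] yaw units -0.00
```

```bash
python3 -m inch '[{"x":1.5,"y":0.5,"z":0,"yaw":0,"gripper":0.25},{"x":2.5,"y":0.8,"z":0,"yaw":0,"gripper":0.25},{"x":2.5,"y":0.8,"z":0,"yaw":0,"gripper":0.25},{"x":2.5,"y":0.8,"z":0,"yaw":0,"gripper":0.25},{"x":2.5,"y":0.8,"z":0,"yaw":0,"gripper":0.25},{"x":2.5,"y":0.8,"z":0,"yaw":0,"gripper":0.25},{"x":2.5,"y":0.8,"z":0,"yaw":0,"gripper":0.25},{"x":2.5,"y":0.8,"z":0,"yaw":0,"gripper":0.25},{"x":2.5,"y":0.8,"z":0,"yaw":0,"gripper":0.25},{"x":2.5,"y":0.8,"z":0,"yaw":0,"gripper":0.25}]'
python3 -m inch '[{"x":2.5,"y":0.8,"z":0,"yaw":0,"gripper":0.25},{"x":2.5,"y":0.8,"z":0,"yaw":0,"gripper":0.25},{"x":2.5,"y":0.85,"z":0,"yaw":0,"gripper":0.25},{"x":2.5,"y":0.9,"z":0,"yaw":0,"gripper":0.25},{"x":2.5,"y":0.9,"z":0,"yaw":0,"gripper":0.25},{"x":2.5,"y":0.9,"z":0,"yaw":0,"gripper":0.25},{"x":2,"y":0.9,"z":0,"yaw":0,"gripper":0.25},{"x":0,"y":0,"z":0,"yaw":0,"gripper":0.25},{"x":0,"y":0,"z":0,"yaw":0,"gripper":0.25}]'
python3 go.py 678 170.2 57 87.4
python3 - <<'E'
from h import *
f=grab("wrist"); im=f["pixels"]; p=proj(f,[[678,170.2,54],[678,170.2,0]]); print(p)
g=cv2.GaussianBlur(cv2.cvtColor(im,cv2.COLOR_RGB2GRAY),(3,3),0)
c=cv2.HoughCircles(g[140:260,220:350],cv2.HOUGH_GRADIENT,1,30,param1=100,param2=10,minRadius=9,maxRadius=18); print(None if c is None else c+[220,140,0])
crop(f,180,130,390,290,3,"pics/w9.png")
if c is not None: print(cast(f,c[0,0,:2]+[220,140],54))
E
```

```text
time_s: 29.55
ee_pos: [612.2, 4.1, 177.9]
ee_rot: [180.0, -0.0, 87.4]
force: [0.7, -0.5, -0.1]
gripper_width: 56.9
time_s: 30.3
ee_pos: [680.1, 170.8, 177.3]
ee_rot: [-180.0, 0.0, 87.5]
force: [-0.2, -0.6, -0.3]
gripper_width: 57.4
t30.30 pose [680.1 170.8 177.3] [-180.     0.    87.5] F [-0.2 -0.6 -0.3] w 57.4 q6 16
shift cm [-0.07 -0.21 12.03] yaw units 0.02
[[279.21815235 209.71564894]
 [279.57813191 195.57495054]]
[[[280.5        209.5         13.39999962]]]
[679.11919253 170.34403369  54.        ]
```

View pics/w9.png

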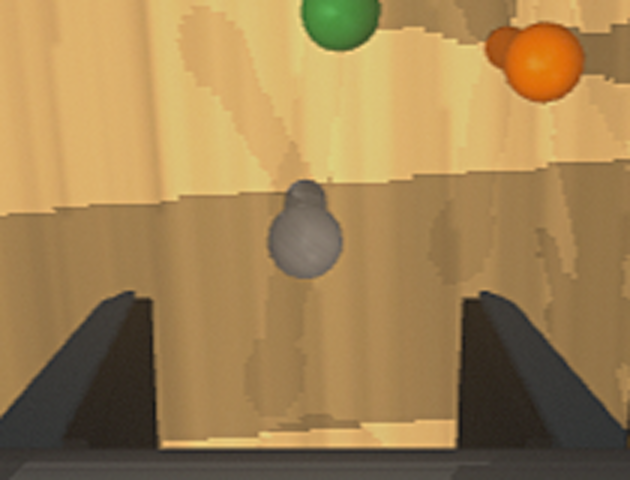

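The grey small punch's ball is at crop (305,240), ray-cast to (679,170.3,54), matching the top view. The green and orange ones are clear of the jaws. Descending.

```bash
python3 -m inch '[{"x":-0.05,"y":-0.18,"z":1.5,"yaw":0,"gripper":0.1},{"x":0,"y":0,"z":1.5,"yaw":0,"gripper":0.1},{"x":0,"y":0,"z":1.5,"yaw":0,"gripper":0.1},{"x":0,"y":0,"z":1.5,"yaw":0,"gripper":0.1},{"x":0,"y":0,"z":1.5,"yaw":0,"gripper":0.1},{"x":0,"y":0,"z":1.5,"yaw":0,"gripper":0.1},{"x":0,"y":0,"z":1.5,"yaw":0,"gripper":0.1},{"x":0,"y":0,"z":1,"yaw":0,"gripper":0.1},{"x":0,"y":0,"z":0.5,"yaw":0,"gripper":0.1},{"x":0,"y":0,"z":0,"yaw":0,"gripper":0},{"x":0,"y":0,"z":0,"yaw":0,"gripper":-0.2},{"x":0,"y":0,"z":0,"yaw":0,"gripper":-0.3}]' 20
python3 go.py 678.2 170.2 57 87.4
python3 -m inch '[{"x":0,"y":0,"z":0,"yaw":0,"gripper":-0.4},{"x":0,"y":0,"z":0,"yaw":0,"gripper":-0.45},{"x":0,"y":0,"z":0,"yaw":0,"gripper":-0.5},{"x":0,"y":0,"z":0,"yaw":0,"gripper":-0.55},{"x":0,"y":0,"z":0,"yaw":0,"gripper":-0.6},{"x":0,"y":0,"z":0,"yaw":0,"gripper":-1},{"x":0,"y":0,"z":0,"yaw":0,"gripper":-1},{"x":0,"y":0,"z":0,"yaw":0,"gripper":-1},{"x":0,"y":0,"z":0,"yaw":0,"gripper":-1}]' 25
python3 -m inch '[{"x":0,"y":0,"z":-0.2,"yaw":0,"gripper":-1},{"x":0,"y":0,"z":-0.4,"yaw":0,"gripper":-1},{"x":0,"y":0,"z":-0.8,"yaw":0,"gripper":-1},{"x":0,"y":0,"z":-1,"yaw":0,"gripper":-1},{"x":0,"y":0,"z":-0.8,"yaw":0,"gripper":-1},{"x":0,"y":0,"z":-0.3,"yaw":0,"gripper":-1},{"x":0,"y":0,"z":0,"yaw":0,"gripper":-1},{"x":0,"y":0,"z":0,"yaw":0,"gripper":-1}]'
python3 - <<'E'
from h import *
f=grab("wrist"); x,y,z=telemetry.state()["ee_pos"]
print("foot far edge pred",proj(f,[[x,y+7,z-57],[x,y,z-57],[x,y,z-3]]))
g=cv2.cvtColor(f["pixels"],cv2.COLOR_RGB2GRAY); print(g[195:270,281]); 
for r in (222,226,230): print(r,g[r,255:310])
E
python3 go.py 608 -156.2 155 87.4
```

```text
time_s: 31.35
ee_pos: [678.9, 169.4, 58.6]
ee_rot: [179.9, -0.0, 87.4]
force: [0.3, 0.3, 0.5]
gripper_width: 34.9
t31.35 pose [678.9 169.4  58.6] [179.9  -0.   87.4] F [0.3 0.3 0.5] w 34.9 q6 16
shift cm [ 0.07 -0.08  0.16] yaw units -0.01
time_s: 32.1
ee_pos: [678.5, 169.6, 57.9]
ee_rot: [180.0, -0.0, 87.4]
force: [0.2, 0.6, 3.0]
gripper_width: 20.5
time_s: 32.77
ee_pos: [678.3, 169.5, 92.9]
ee_rot: [180.0, -0.0, 87.4]
force: [0.2, 0.1, -1.3]
gripper_width: 20.4
foot far edge pred [[280.6595198  225.27538862]
 [281.15333624 235.17111182]
 [281.12572784 271.46291884]]
[179 179 179 177 178 178 179 178 179 178 177 178 180 180 117 125 127 127
 127 126 126 127 126 126 125 125 126 126 126 126 121  89  91  92  92  94
  93  94  94  93  93  92  93  94  92  92  93  92  94  93  93  92  92  93
  86  85  92  96  95  97 102 101 103 104 105 106 109 109 112 114 114 116
 113 114 113]
222 [135 136 136 137 140 141 142 144 142 140 141 141 134 129 129 131 128 128
 128 127 125 125 125 124 123 124 126 126 128 131 133 136 137 137 138 137
 138 137 137 137 143 147 146 146 145 143 141 139 138 137 136 136 136 137
 137]
226 [141 140 138 139 140 143 142 144 140 142 140 141 133 132 129 129 128 127
 128 127 126 127 126 114 106  95  89  89  89  89  88  94 105 127 139 138
 138 137 137 144 148 146 145 146 145 143 141 139 138 138 139 138 139 140
 140]
230 [ 62  61  58  45  42  43  39  38  64 126 143 139 139 139 133 128 129 128
 131 111  85  83  88  91  91  92  94  95  94  92  94  93  92  91  91  89
  83  99 137 152 147 147 145 147 150 120  60  36  42  42  40  44  57  64
  61]
t32.82 pose [678.  169.4  92.4] [-180.     0.    87.4] F [ 0.6 -0.8 -1.4] w 20.2 q6 16
shift cm [-32.85  -5.51  -6.26] yaw units -0.00
```

Held vertical (foot edge row 225.5 vs 225.3). Carrying to the narrow hole.

```bash
python3 -m inch '[{"x":0,"y":0,"z":-0.5,"yaw":0,"gripper":-1},{"x":0,"y":0,"z":-1,"yaw":0,"gripper":-1},{"x":0,"y":0,"z":-1.3,"yaw":0,"gripper":-1},{"x":0,"y":0,"z":-1.3,"yaw":0,"gripper":-1},{"x":-0.2,"y":0,"z":-1.2,"yaw":0,"gripper":-1},{"x":-0.5,"y":-0.1,"z":-0.7,"yaw":0,"gripper":-1},{"x":-0.9,"y":-0.15,"z":-0.26,"yaw":0,"gripper":-1},{"x":-1.2,"y":-0.2,"z":0,"yaw":0,"gripper":-1},{"x":-1.5,"y":-0.25,"z":0,"yaw":0,"gripper":-1},{"x":-1.7,"y":-0.3,"z":0,"yaw":0,"gripper":-1},{"x":-1.7,"y":-0.3,"z":0,"yaw":0,"gripper":-1},{"x":-1.7,"y":-0.3,"z":0,"yaw":0,"gripper":-1}]'
python3 -m inch '[{"x":-1.7,"y":-0.3,"z":0,"yaw":0,"gripper":-1},{"x":-1.7,"y":-0.3,"z":0,"yaw":0,"gripper":-1},{"x":-1.7,"y":-0.3,"z":0,"yaw":0,"gripper":-1},{"x":-1.7,"y":-0.3,"z":0,"yaw":0,"gripper":-1},{"x":-1.7,"y":-0.3,"z":0,"yaw":0,"gripper":-1},{"x":-1.7,"y":-0.3,"z":0,"yaw":0,"gripper":-1},{"x":-1.7,"y":-0.3,"z":0,"yaw":0,"gripper":-1},{"x":-1.7,"y":-0.3,"z":0,"yaw":0,"gripper":-1},{"x":-1.7,"y":-0.3,"z":0,"yaw":0,"gripper":-1},{"x":-1.7,"y":-0.3,"z":0,"yaw":0,"gripper":-1},{"x":-1.7,"y":-0.3,"z":0,"yaw":0,"gripper":-1}]'
python3 -m inch '[{"x":-1.5,"y":-0.2,"z":0,"yaw":0,"gripper":-1},{"x":-1.2,"y":-0.2,"z":0,"yaw":0,"gripper":-1},{"x":-0.9,"y":-0.1,"z":0,"yaw":0,"gripper":-1},{"x":-0.7,"y":-0.1,"z":0,"yaw":0,"gripper":-1},{"x":-0.4,"y":0,"z":0,"yaw":0,"gripper":-1},{"x":0,"y":0,"z":0,"yaw":0,"gripper":-1},{"x":0,"y":0,"z":0,"yaw":0,"gripper":-1}]'
python3 go.py 608 -156.2 155 87.4
```

```text
time_s: 33.82
ee_pos: [657.1, 73.9, 154.4]
ee_rot: [-179.9, 0.0, 87.3]
force: [0.5, -1.1, -1.7]
gripper_width: 20.6
time_s: 34.73
ee_pos: [615.6, -111.0, 155.0]
ee_rot: [-180.0, -0.0, 87.3]
force: [-0.4, 0.8, -1.0]
gripper_width: 20.1
time_s: 35.32
ee_pos: [608.5, -155.4, 155.0]
ee_rot: [180.0, -0.0, 87.4]
force: [-0.1, 0.2, -1.8]
gripper_width: 20.7
t35.32 pose [ 608.5 -155.4  155. ] [180.   -0.   87.4] F [-0.1  0.2 -1.8] w 20.7 q6 -13
shift cm [-0.08 -0.04 -0.  ] yaw units -0.00
```

```bash
python3 -m inch '[{"x":-0.06,"y":-0.04,"z":0.6,"yaw":0,"gripper":-1},{"x":0,"y":0,"z":1,"yaw":0,"gripper":-1},{"x":0,"y":0,"z":1,"yaw":0,"gripper":-1},{"x":0,"y":0,"z":0.8,"yaw":0,"gripper":-1},{"x":0,"y":0,"z":0.4,"yaw":0,"gripper":-1},{"x":0,"y":0,"z":0,"yaw":0,"gripper":-1},{"x":0,"y":0,"z":0,"yaw":0,"gripper":-1}]'
python3 go.py 608 -156.2 75 87.4
python3 - <<'E'
from h import *
f=grab("wrist"); x,y,z=telemetry.state()["ee_pos"]
print("foot ctr, foot far; hole ctr, far, L, R",proj(f,[[x,y,z-58],[x,y+7,z-58],[608,-156.2,45],[608,-144.2,45],[596,-156.2,45],[620,-156.2,45]]))
crop(f,220,190,340,280,6,"pics/w10.png")
E
```

```text
time_s: 35.9
ee_pos: [607.8, -156.2, 116.6]
ee_rot: [-180.0, -0.0, 87.4]
force: [-0.4, 0.1, -0.3]
gripper_width: 20.4
t35.90 pose [ 607.8 -156.2  116.6] [-180.    -0.    87.4] F [-0.4  0.1 -0.3] w 20.4 q6 -13
shift cm [-0.    0.02  4.16] yaw units -0.00
foot ctr, foot far; hole ctr, far, L, R [[282.11493761 235.2438654 ]
 [281.6304283  225.34681586]
 [281.90075536 228.34847634]
 [281.11161613 212.19385987]
 [265.10569979 229.08997993]
 [298.71568831 227.60609516]]
```

View pics/w10.png

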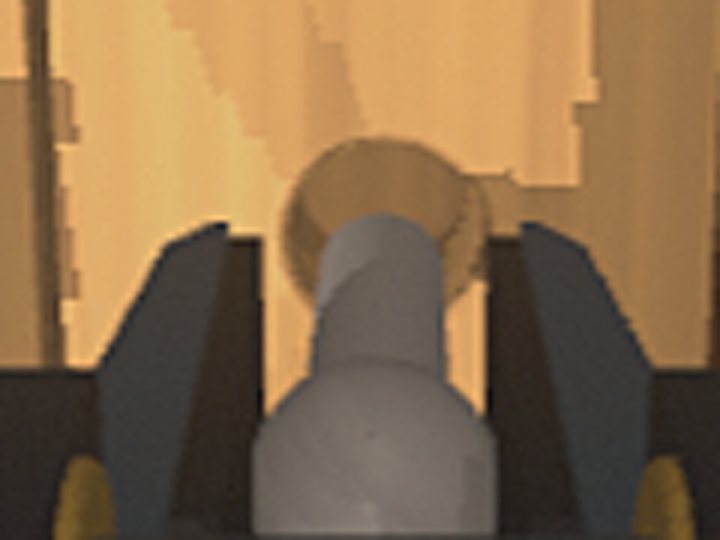

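The narrow hole's rim (crop columns 281–491, top row 136) and the shank (318–443) are concentric to about 1 mm. Nudging +0.8 mm and lowering.

```bash
python3 -m inch '[{"x":0,"y":0.08,"z":0.4,"yaw":0,"gripper":-1},{"x":0,"y":0,"z":0.6,"yaw":0,"gripper":-1},{"x":0,"y":0,"z":0.6,"yaw":0,"gripper":-1},{"x":0,"y":0,"z":0.6,"yaw":0,"gripper":-1},{"x":0,"y":0,"z":0.6,"yaw":0,"gripper":-1},{"x":0,"y":0,"z":0.5,"yaw":0,"gripper":-1},{"x":0,"y":0,"z":0.3,"yaw":0,"gripper":-1},{"x":0,"y":0,"z":0.2,"yaw":0,"gripper":-1},{"x":0,"y":0,"z":0.2,"yaw":0,"gripper":-1},{"x":0,"y":0,"z":0,"yaw":0,"gripper":-1},{"x":0,"y":0,"z":0,"yaw":0,"gripper":-1}]'
python3 go.py 608 -156.2 75 87.4
```

```text
time_s: 36.87
ee_pos: [608.8, -156.3, 77.1]
ee_rot: [180.0, -0.0, 87.4]
force: [-0.4, -0.6, -0.6]
gripper_width: 20.1
t36.87 pose [ 608.8 -156.3   77.1] [180.   -0.   87.4] F [-0.4 -0.6 -0.6] w 20.1 q6 -13
shift cm [ 0.01 -0.08  0.21] yaw units -0.00
```

```bash
python3 -m inch '[{"x":0,"y":0,"z":0.1,"yaw":0,"gripper":-1},{"x":0,"y":0,"z":0.1,"yaw":0,"gripper":-1},{"x":0,"y":0,"z":0,"yaw":0,"gripper":-1},{"x":0,"y":0,"z":0,"yaw":0,"gripper":-1}]'
python3 -m inch '[{"x":0,"y":0,"z":0,"yaw":0,"gripper":-0.4},{"x":0,"y":0,"z":0,"yaw":0,"gripper":-0.2},{"x":0,"y":0,"z":0,"yaw":0,"gripper":0},{"x":0,"y":0,"z":0,"yaw":0,"gripper":0},{"x":0,"y":0,"z":0,"yaw":0,"gripper":0},{"x":0,"y":0,"z":-0.5,"yaw":0,"gripper":0},{"x":0,"y":0,"z":-1.5,"yaw":0,"gripper":0},{"x":0,"y":0,"z":-2,"yaw":0,"gripper":0},{"x":0,"y":0,"z":-2.5,"yaw":0,"gripper":0},{"x":0,"y":0,"z":-3,"yaw":0,"gripper":0},{"x":0,"y":0,"z":-3,"yaw":0,"gripper":0},{"x":0,"y":0,"z":-3,"yaw":0,"gripper":0}]'
python3 -m inch '[{"x":2.5,"y":0,"z":0,"yaw":0,"gripper":0},{"x":2.5,"y":0,"z":0,"yaw":0,"gripper":0},{"x":2.5,"y":0,"z":0,"yaw":0,"gripper":0},{"x":2.5,"y":0,"z":0,"yaw":0,"gripper":0},{"x":2.5,"y":0,"z":0,"yaw":0,"gripper":0},{"x":2.5,"y":0,"z":0,"yaw":0,"gripper":0},{"x":2.5,"y":0,"z":0,"yaw":0,"gripper":0},{"x":2.5,"y":0,"z":0,"yaw":0,"gripper":0},{"x":0,"y":0,"z":0,"yaw":0,"gripper":0},{"x":0,"y":0,"z":0,"yaw":0,"gripper":0},{"x":0,"y":0,"z":0,"yaw":0,"gripper":0},{"x":0,"y":0,"z":0,"yaw":0,"gripper":0}]'
python3 - <<'E'
from h import *
t=grab("top")["pixels"]; s=grab("side")["pixels"]
a=cv2.resize(t[155:285,335:465],(400,400),interpolation=cv2.INTER_CUBIC); b=cv2.resize(s[200:350,260:440],(400,333),interpolation=cv2.INTER_CUBIC)
c=cv2.resize(t[100:340,60:330],(300,267)); d=cv2.resize(s[120:270,110:350],(400,250))
o=np.zeros((600,800,3),np.uint8); o[:400,:400]=a; o[:333,400:]=b; o[400:600,:225]=cv2.resize(c,(225,200)); o[340:590,400:]=d
cv2.imwrite("pics/final.png",o[:,:,::-1])
E
python3 go.py 608 -156.2 75 87.4
```

```text
time_s: 37.2
ee_pos: [608.7, -156.3, 75.1]
ee_rot: [180.0, -0.0, 87.4]
force: [0.3, -0.8, -1.8]
gripper_width: 20.3
time_s: 38.2
ee_pos: [608.4, -156.2, 231.9]
ee_rot: [180.0, -0.0, 87.4]
force: [-0.2, 1.1, -0.5]
gripper_width: 45.6
time_s: 39.2
ee_pos: [617.8, 42.5, 230.2]
ee_rot: [180.0, 0.0, 87.3]
force: [0.2, -0.1, 0.4]
gripper_width: 45.6
t39.30 pose [617.8  42.4 230.1] [180.    0.   87.3] F [0.6 0.1 0.3] w 45.6 q6 6
shift cm [-19.88  -0.05  15.52] yaw units -0.02
```

View pics/final.png

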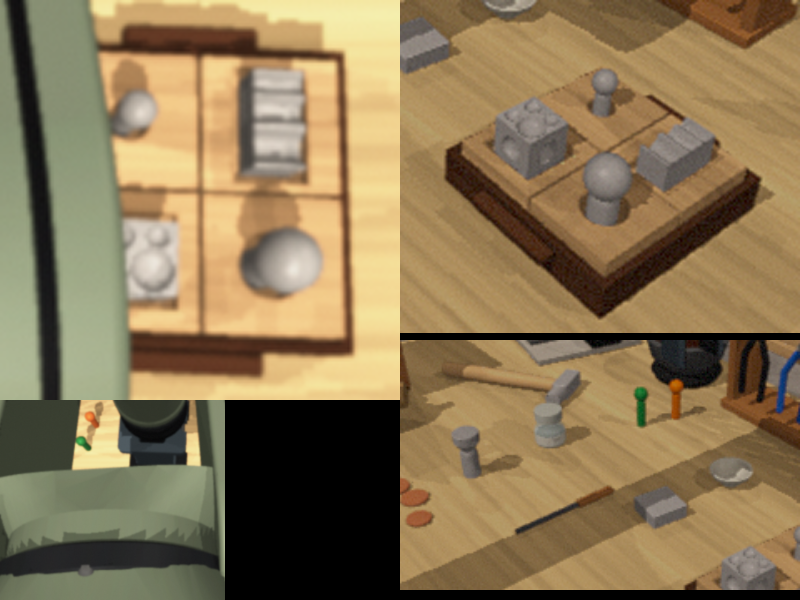

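All four stand in their holders, with the look-alikes untouched. One numeric check that the balls sit at the seated heights (74 and 71 mm).

```bash
python3 - <<'E'
from h import *
s=grab("side"); print("seated",proj(s,[[524,-233.3,74],[608.5,-156.2,71]]),"seen [353.2,279.7],[352.3,236.9]; unseated large:",proj(s,[[524,-233.3,102],[608.5,-156.2,99]]))
from workcell import env
env.job_done()
E
```

```text
seated [[352.79356946 279.73782226]
 [351.28008571 236.79194487]] seen [353.2,279.7],[352.3,236.9]; unseated large: [[354.82062463 267.0408542 ]
 [353.03737891 224.71115393]]
the job is handed in; nothing more can be done
```

The doming set is put away and the job is handed in, at about 39 s on the robot's clock. I placed the pieces in the order listed:
- **Doming block:** flat in the square pocket.
- **Swage block:** flat in the oblong pocket. I gripped it by its ends, because a scraper lay beside its long side.
- **Punches:** both are upright, ball up, the large one in the wide hole and the small one in the narrow hole.

**Final checks:**
- The side view shows all four pieces seated, and each ball appears within about 1 px of where it should at seated height (74 mm and 71 mm). If unseated, each would appear about 12 px higher.
- The flat punch, bench block, and green and orange punches are standing where they were.
- The gripper was open and clear of everything when I handed in.

**Disagreements:**
- The wrist camera read the caddy's holes and pockets about 2–3 mm further in x than the top camera. I split the difference, with the gripped pieces as reference.
- The gripper read about 2 mm less than each ball's diameter while holding it, and I did not find out why. Both punches still hung vertical.
- In the last top picture the arm hid part of the caddy and most of the bench, so that check rests mainly on the side view.

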